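# Draw a ceramic gel plate out of its cradle and lay it on the assembly block

### The arm

A 6-joint arm with a two-finger parallel gripper is mounted at the origin on the work surface. World frame = base frame: x ahead of the robot, y to its left, z up, the work surface at z = 0. Lengths are in m, angles in rad, forces in N, time in s.
With the tool pointing down it reaches from about 0.375 to 0.9 m from the base axis. Payload 3.1 kg.
Tool frame: the origin (TCP) lies midway between the tips of the shut fingers; the grasp point (between the pads) lies 19 mm behind it; z points along the fingers, y is the line along which they close (so a half turn about z gives the same grasp; the last joint's range is limited). The gripper opens to 87 mm and grips with 3 to 60 N. Pads are 19 mm wide; open, the fingers measure 117 mm over their backs; the gripper's body (75 mm by 190 mm) begins 51 mm behind the grasp point.
Start: joints at [1.022, 0.527, 1.433, -0, 1.181, -0.178], TCP at [0.226, 0.583, 0.183] pointing down, gripper open.
Joint ranges: [-3.08, 3.08], [-0.75, 2.2], [0.22, 2.44], [-1.43, 4.57], [0, 2.65], [-2.85, 2.85]. Speed limits (rad/s): [2.79, 2.79, 3.14, 3.14, 3.14, 3.14].

### API

Orientations are given as a unit quaternion [x, y, z, w].
In Python, from station import arm gives the robot as it stands.
- The arm moves only by the tool play_rows, never from a script. Its argument "increments" is a list of rows, each an object of numbers: "x", "y", "z": the shift along the world's x, y, z in cm; "ax", "ay", "az": the turn, a rotation vector about the world's x, y, z in rad; "grip": the closure, from 0 (fully open) to 1 (shut). A call has 1 to 20 rows; each row is the pose to reach, as a shift and turn from the pose commanded when the call began; what a row does not reach only later rows make up. A row lasts 1/8 s, in which the tool goes at most 62.5 mm and 10.7 degrees, less where a joint would pass 70% of its speed; a pose out of reach is approached as far as the arm can. A call with a gripper value outside its range is refused whole. The fingers move at their own pace and stop on an object; "force" is the grip in N (left out, the last holds). Time passes only in rows, so rows that repeat a pose let the fingers close. It gives the time, the measured TCP pose, the force, the opening and the grip force at its end, in the units of the state.
- arm.get_obs(): the state, without advancing time (a new reading comes with each control period).
- arm.capture(name): name is "scene" or "top" or "wrist"; returns a dict with "frame" (400x640x3 uint8, blue, green, red), "intrinsics" (3x3 intrinsics, pixels), "origin" and "rotation" of the camera in the world; the wrist camera has in their place "mount" (4x4, takes a point from camera to tool coordinates, whose origin is the TCP and whose axes are the flange's). Camera axes: x right, y down, z forward; pixel columns grow to the right and rows downward; lengths in m; the calibration is good to about 2 mm. A picture is of the moment at which its call begins: read the wrist's pose just before it. There is no depth.
- arm.hand_in(): hands the job in; it is judged then, once.
Trained networks look in a picture, given as the dict that the camera call returned (one of the last four; its "shot" number tells which), for a name from the list of things; names that differ only in an ending like _2 or _b are one class to them, and where a whole thing is asked for, a point or a joint stands for the part that bears it (a point fixed in the world has none). Each returns a list of dicts, best first, with "p" (0 to 1); they miss things now and then, are a little off and sometimes report something else, mostly with a low value. They report only what shows in the picture. A call takes as long as a camera call. They do not tell look-alikes from the thing itself.
- arm.cut_out(picture, label): "region" (400x640 bool, what is visible of it).
- arm.place_of(picture, label): "position" ([x, y, z] in m, in the coordinates of the camera as it stood for that picture, good to about 4 mm: a listed point, or the origin of a listed thing).
The state is a dict: "t": time; "joints": joint angles; "qvel": joint speeds; "joint_torque": joint torques, N m; "ee_pos": TCP position; "tool_rot": TCP orientation; "contact_force": force on the tool from outside, world axes, zero at the start; "torque": the same for the moment, N m; "opening": finger opening in m; "grasp_force": force on a finger pad.
Only numpy, scipy, OpenCV 4.12 (cv2) and the standard library are available. Lean on these libraries where they do the work, as an engineer would, in place of code of your own. Each camera call takes 0.05 s, during which the arm holds its last target. There are 200 camera calls.

### The job

The thin white ceramic gel plate lies in the blue cradle between side rails, where it cannot be gripped: press lightly on it and slide it out over the cradle's open front edge until it overhangs enough to take hold of, without letting it fall. Then lift it by the overhanging end, keep it level, and lay it gently on the grey block, square and centred, with its far end right up against the orange stop, and let go. The ceramic is brittle, so never press or push it harder than about 20 newtons, and leave everything else on the bench where it is.

Things in the scene. Friction and masses are not known exactly. Their poses are not given: they have to be found in the camera images.
- plate_center (a point): centre (half-way through the thickness) of the loose thin white glazed ceramic plate: 100 mm long (x), 56 wide (y), 3 thick (z up), 45 to 95 g. It starts flat on the cradle's bed, x along the cradle's x, rear (+x) end within 10 mm of the back wall. It slides easily on cradle and block (friction about 0.3); fingertips hold it better. It tips off if over half its length overhangs
- cradle_edge (a point): middle of the upper front edge of the fixed blue cradle, at the height of the bed the plate lies on. x axis: level, from the open front into the cradle; y sideways; z up. The bed runs 110 mm along +x from here. The front face drops straight to the table, 48 to 60 mm lower. The front faces the robot to within 26 degrees
- cradle: the same fixed blue cradle, axes as at its edge; origin under the middle of its bed, 55 mm along +x from the edge. Side rails 60 mm apart (inner faces), 10 mm wide, 6 mm higher than the bed, run its full length; the back wall, 110 mm from the front edge, is 12 mm higher than the bed
- block_stop (a point): foot of the orange stop's near face, middle of the line where it meets the flat top of the fixed grey block. x axis: level, towards the stop; y sideways; z up. The top runs 74 mm along -x from here, 64 mm wide, 38 to 50 mm above the table. The seated plate's centre is 50 mm along -x from here and 1.5 mm above; its near 26 mm overhang the block
- block: the same fixed grey block with its orange stop, axes as at the stop; origin under the middle of its flat top, 37 mm along -x from the stop's face. The stop is 8 mm thick along x, as wide as the block, and 12 mm higher than its top
- comb: bystander: green gel comb lying flat, about 40 x 90 mm, 9 mm high, origin under its middle; leave it alone
- pencil: bystander: orange pencil, about 180 mm long, lying on the bench; leave it alone
- pipette: bystander: white and red hand pipette, about 290 mm long, 26 mm high, lying on the bench; leave it alone
- tube: bystander: standing clear tube with a blue cap, 115 mm high, 35 mm across; leave it alone
- table: the white bench top, its surface at height 0
Not all that is in view belongs to the job. Of the things like the part that bears plate_center, leave any that is black; of the rest the larger one is meant.

How it is judged:
By the outcome, as a careful person would: the job done as asked, in the order asked, and still so for the second after the job is handed in, with the robot touching nothing.
It also fails if it takes over 69 s, if anything falls off the work surface, if the arm or the gripper's body presses on something with over 40 N, if the wrist force passes 120 N, or if a joint passes its speed limit or range.

## Working session

There is one attempt and no reset: what is moved stays moved. The work goes in short steps, Python scripts to look and compute and a tool call to move; the robot and the scene stay as the last step left them, time stands still between calls to the robot, and variables do not carry over. Pictures are saved under pics/ and viewed, at most 10 in all, crops included, and the job is handed in when it is done.

Besides the shell and the picture viewer there is one more tool, called after "Emit:" by a JSON object that holds its "method" and its "body", one argument or row to a line. play_rows: Moves the arm, as the interface text tells. Its arguments: {"type":"object","properties":{"increments":{"type":"array"},"force":{"type":"number"}},"required":["increments"]}

```bash
mkdir -p pics; ls
cat > h.py <<'E'
import numpy as np, cv2
from scipy.spatial.transform import Rotation as R
from station import arm
def cam(name):
    o=arm.get_obs(); c=arm.capture(name)
    if 'mount' in c:
        T=np.eye(4); T[:3,:3]=R.from_quat(o['tool_rot']).as_matrix(); T[:3,3]=o['ee_pos']
        M=T@np.array(c['mount']); c['O']=M[:3,3]; c['Rm']=M[:3,:3]
    else: c['O']=np.array(c['origin']); c['Rm']=np.array(c['rotation'])
    return c
def w(c,p): return c['O']+c['Rm']@np.array(p)
def onplane(c,uv,z):
    uv=np.atleast_2d(uv).astype(float); d=np.c_[uv,np.ones(len(uv))]@np.linalg.inv(c['intrinsics']).T@c['Rm'].T
    return c['O']+d*((z-c['O'][2])/d[:,2])[:,None]
def proj(c,P):
    q=(np.atleast_2d(P)-c['O'])@c['Rm']@np.array(c['intrinsics']).T
    return q[:,:2]/q[:,2:]
E
python3 - <<'E'
from h import *
print(arm.get_obs())
for n in ['scene','top']:
    c=cam(n); cv2.imwrite(f'pics/{n}0.png',c['frame']); print(n,c['O'].round(3),c['Rm'].round(3).tolist(),np.array(c['intrinsics']).tolist())
    for l in ['plate_center','cradle_edge','block_stop','cradle','block','comb','pencil','pipette','tube']:
        print(l,[(round(d['p'],2),w(c,d['position']).round(3).tolist()) for d in arm.place_of(c,l)])
E
```

```text
pics
{'t': 0.0, 'joints': array([ 1.02249524e+00,  5.28468167e-01,  1.43392961e+00, -1.05439128e-05,
        1.18139022e+00, -1.78465018e-01]), 'qvel': array([8.57565626e-04, 1.30555823e-03, 4.55789380e-04, 8.89019180e-04,
       5.55647635e-05, 1.03672288e-03]), 'joint_torque': array([ 1.12576294e-03, -4.40028512e+01, -1.76597035e+01,  6.32883282e-02,
        5.80742606e-02, -1.77562965e-04]), 'ee_pos': array([0.22542785, 0.58203593, 0.18176182]), 'tool_rot': array([ 1.83863881e-01,  9.82951102e-01, -1.02772652e-03, -3.85598061e-04]), 'contact_force': array([ 0.12815079,  0.61516512, -0.6554862 ]), 'torque': array([0.03734168, 0.07492684, 0.07162796]), 'grasp_force': 0.0, 'opening': 0.087066741640401}
scene [1.274 0.364 1.414] [0.483, 0.835, -0.229, -0.133] [[512.1743970165954, 0.0, 322.0275457574387], [0.0, 512.1743970165954, 194.14031721359413], [0.0, 0.0, 1.0]]Traceback (most recent call last):
  File "<stdin>", line 6, in <module>
  File "h.py", line 11, in w
    def w(c,p): return c['O']+c['Rm']@np.array(p)
                              ~~~~~~~^~~~~~~~~~~~
ValueError: matmul: Input operand 1 has a mismatch in its core dimension 0, with gufunc signature (n?,k),(k,m?)->(n?,m?) (size 3 is different from 4)
```

```bash
sed -i "s/c\['Rm'\]=np.array(c\['rotation'\])/c['Rm']=R.from_quat(c['rotation']).as_matrix()/" h.py
python3 - <<'E'
from h import *
for n in ['scene','top']:
    c=cam(n); cv2.imwrite(f'pics/{n}0.png',c['frame']); print(n,c['O'].round(3),c['Rm'].round(3).tolist(),c['intrinsics'][0][0])
    for l in ['plate_center','cradle_edge','block_stop','cradle','block','comb','pencil','pipette','tube']:
        print(l,[(round(d['p'],2),w(c,d['position']).round(3).tolist()) for d in arm.place_of(c,l)])
E
```

```text
scene [1.274 0.364 1.414] [[-0.498, 0.745, -0.444], [0.867, 0.429, -0.253], [0.002, -0.511, -0.86]] 512.1743970165954
plate_center [(0.93, [0.693, -0.203, 0.002]), (0.8, [0.538, -0.137, 0.054]), (0.66, [0.543, -0.008, -0.0])]
cradle_edge [(0.86, [0.489, -0.141, 0.05])]
block_stop [(0.95, [0.614, 0.205, 0.036])]
cradle [(0.87, [0.54, -0.132, -0.004])]
block [(0.61, [0.611, 0.201, 0.037]), (0.56, [0.579, 0.193, -0.011])]
comb [(0.72, [0.538, -0.131, 0.055]), (0.6, [0.672, -0.004, -0.003])]
pencil [(0.55, [0.507, 0.393, 0.002])]
pipette [(0.63, [0.527, -0.465, -0.006])]
tube [(0.75, [0.613, -0.309, -0.0])]
top [ 0.49  -0.033  0.998] [[-0.004, -0.996, 0.089], [-1.0, 0.004, 0.005], [-0.005, -0.089, -0.996]] 385.77751385561567
plate_center [(0.89, [0.688, -0.202, 0.001]), (0.85, [0.545, -0.012, -0.001])]
cradle_edge [(0.56, [0.484, -0.142, 0.061])]
block_stop [(0.73, [0.612, 0.204, 0.046])]
cradle [(0.81, [0.542, -0.132, -0.005])]
block [(0.9, [0.576, 0.19, -0.009])]
comb [(0.91, [0.666, -0.01, 0.005])]
pencil [(0.73, [0.507, 0.387, 0.005]), (0.53, [0.491, -0.146, 0.059])]
pipette [(0.83, [0.531, -0.47, 0.003])]
tube [(0.83, [0.616, -0.315, 0.002])]
```

View pics/scene0.png

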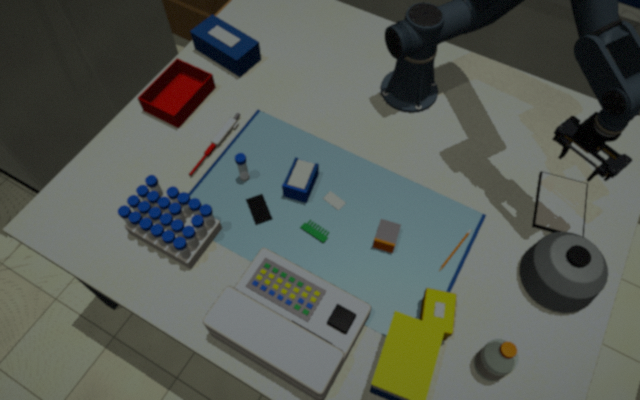

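View pics/top0.png

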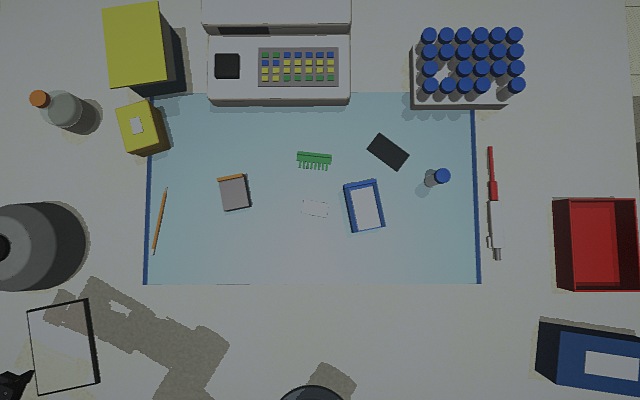

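Emit:
{"method": "play_rows", "body": {
  "increments": [
    {"x": 0,"y": 0,"z": 6},
    {"x": 25,"y": -41,"z": 12,"az": 0.54,"grip": 1},
    {"x": 25,"y": -41,"z": 12,"az": 0.54,"grip": 1},
    {"x": 25,"y": -41,"z": 12,"az": 0.54,"grip": 1},
    {"x": 25,"y": -41,"z": 12,"az": 0.54,"grip": 1},
    {"x": 25,"y": -41,"z": 12,"az": 0.54,"grip": 1},
    {"x": 25,"y": -41,"z": 12,"az": 0.54,"grip": 1},
    {"x": 25,"y": -41,"z": 12,"az": 0.54,"grip": 1},
    {"x": 25,"y": -41,"z": 12,"az": 0.54,"grip": 1},
    {"x": 25,"y": -41,"z": 12,"az": 0.54,"grip": 1},
    {"x": 25,"y": -41,"z": 12,"az": 0.54,"grip": 1},
    {"x": 25,"y": -41,"z": 12,"az": 0.54,"grip": 1}
  ]
}}

```text
validation failed for argument at $.in...
```

```bash
cat > look.py <<'E'
from h import *
import sys,pickle
def look(name,labels):
    c=cam('wrist'); o=arm.get_obs(); cv2.imwrite(f'pics/{name}.png',c['frame']); pickle.dump(c,open(f'pics/{name}.pkl','wb'))
    print(o['t'],o['ee_pos'].round(4),R.from_quat(o['tool_rot']).as_matrix()[:,1].round(4),o['contact_force'].round(2)); print(c['O'].round(3),c['Rm'].round(2).tolist(),np.array(c['intrinsics'])[0])
    for l in labels: print(l,[(round(d['p'],2),w(c,d['position']).round(4).tolist()) for d in arm.place_of(c,l)])
look(sys.argv[1],sys.argv[2:])
E
python3 look.py blk1 block_stop block
```

```text
1.15 [0.2258 0.5828 0.1828] [0.3614 0.9324 0.    ] [ 0.03 -0.14  0.53]
[0.15  0.612 0.385] [[0.36, 0.89, 0.28], [0.93, -0.35, -0.11], [0.0, 0.3, -0.95]] [321.49651188   0.         317.27255541]
block_stop []
block []
```

View pics/blk1.png

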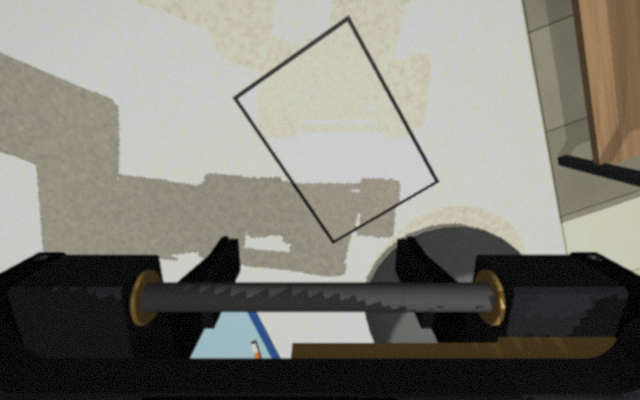

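Emit:
{"method": "play_rows", "body": {
  "increments": [
    {"x": 0,"y": 0,"z": 6,"ax": 0,"ay": 0,"az": 0,"grip": 0},
    {"x": 37,"y": -39,"z": 10,"ax": 0,"ay": 0,"az": 0.54,"grip": 1},
    {"x": 37,"y": -39,"z": 10,"ax": 0,"ay": 0,"az": 0.54,"grip": 1},
    {"x": 37,"y": -39,"z": 10,"ax": 0,"ay": 0,"az": 0.54,"grip": 1},
    {"x": 37,"y": -39,"z": 10,"ax": 0,"ay": 0,"az": 0.54,"grip": 1},
    {"x": 37,"y": -39,"z": 10,"ax": 0,"ay": 0,"az": 0.54,"grip": 1},
    {"x": 37,"y": -39,"z": 10,"ax": 0,"ay": 0,"az": 0.54,"grip": 1},
    {"x": 37,"y": -39,"z": 10,"ax": 0,"ay": 0,"az": 0.54,"grip": 1},
    {"x": 37,"y": -39,"z": 10,"ax": 0,"ay": 0,"az": 0.54,"grip": 1},
    {"x": 37,"y": -39,"z": 10,"ax": 0,"ay": 0,"az": 0.54,"grip": 1},
    {"x": 37,"y": -39,"z": 10,"ax": 0,"ay": 0,"az": 0.54,"grip": 1},
    {"x": 37,"y": -39,"z": 10,"ax": 0,"ay": 0,"az": 0.54,"grip": 1},
    {"x": 37,"y": -39,"z": 10,"ax": 0,"ay": 0,"az": 0.54,"grip": 1}
  ]
}}

```text
t: 2.88
ee_pos: [0.5947, 0.1939, 0.2827]
tool_rot: [-0.086, 0.996, 0.0, -0.0]
contact_force: [0.5, -0.1, 0.5]
opening: 0.0005
grasp_force: 0.0
```

```bash
python3 look.py blk2 block_stop block
```

```text
2.925 [0.5948 0.194  0.2828] [-1.713e-01  9.852e-01  2.000e-04] [-0.21  0.38  0.21]
[0.515 0.179 0.485] [[-0.17, 0.94, 0.29], [0.99, 0.16, 0.05], [0.0, 0.3, -0.96]] [321.49651188   0.         317.27255541]
block_stop [(0.92, [0.6111, 0.1964, 0.0418])]
block [(0.61, [0.5788, 0.1908, -0.0083])]
```

View pics/blk2.png

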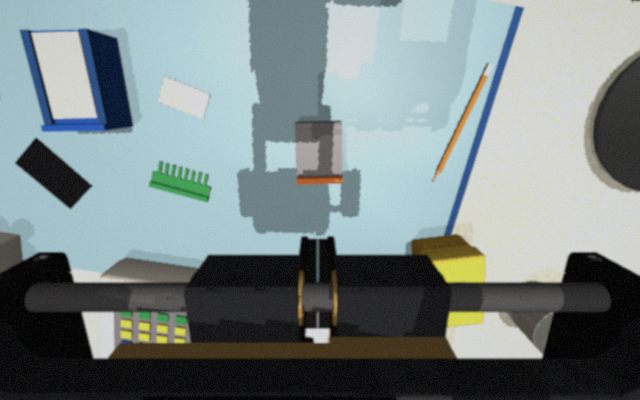

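Emit:
{"method": "play_rows", "body": {
  "increments": [
    {"x": 2,"y": 3,"z": -10,"ax": 0,"ay": 0,"az": 0,"grip": 1},
    {"x": 2,"y": 3,"z": -10,"ax": 0,"ay": 0,"az": 0,"grip": 1},
    {"x": 2,"y": 3,"z": -10,"ax": 0,"ay": 0,"az": 0,"grip": 1},
    {"x": 2,"y": 3,"z": -10,"ax": 0,"ay": 0,"az": 0,"grip": 1},
    {"x": 2,"y": 3,"z": -10,"ax": 0,"ay": 0,"az": 0,"grip": 1}
  ]
}}

```text
t: 3.65
ee_pos: [0.6172, 0.2227, 0.1855]
tool_rot: [-0.085, 0.996, 0.0, 0.002]
contact_force: [-0.1, -0.6, -0.1]
opening: 0.0001
grasp_force: 0.0
```

```bash
python3 look.py blk3 block_stop block
```

```text
3.7 [0.6171 0.2227 0.1854] [-1.691e-01  9.856e-01 -1.000e-04] [ 0.21 -0.28  0.15]
[0.536 0.208 0.387] [[-0.17, 0.94, 0.3], [0.99, 0.16, 0.05], [0.0, 0.3, -0.95]] [321.49651188   0.         317.27255541]
block_stop [(0.81, [0.6127, 0.199, 0.0416])]
block [(0.87, [0.5797, 0.1922, -0.0104])]
```

Emit:
{"method": "play_rows", "body": {
  "increments": [
    {"x": -1,"y": -10,"z": 5,"ax": 0,"ay": 0,"az": 0,"grip": 1},
    {"x": -5,"y": -36,"z": 5,"ax": 0,"ay": 0,"az": 0,"grip": 1},
    {"x": -5,"y": -36,"z": 4,"ax": 0,"ay": 0,"az": 0,"grip": 1},
    {"x": -5,"y": -36,"z": 4,"ax": 0,"ay": 0,"az": 0,"grip": 1},
    {"x": -5,"y": -36,"z": 4,"ax": 0,"ay": 0,"az": 0,"grip": 1},
    {"x": -5,"y": -36,"z": 4,"ax": 0,"ay": 0,"az": 0,"grip": 1},
    {"x": -5,"y": -36,"z": 4,"ax": 0,"ay": 0,"az": 0,"grip": 1},
    {"x": -5,"y": -36,"z": 4,"ax": 0,"ay": 0,"az": 0,"grip": 1},
    {"x": -5,"y": -36,"z": 4,"ax": 0,"ay": 0,"az": 0,"grip": 1}
  ]
}}

```text
t: 4.92
ee_pos: [0.5659, -0.1358, 0.223]
tool_rot: [-0.086, 0.996, 0.0, 0.0]
contact_force: [-0.1, 0.6, 0.5]
opening: 0.0004
grasp_force: 0.0
```

```bash
python3 look.py crd1 cradle_edge cradle plate_center
```

```text
4.975 [ 0.566  -0.1357  0.2229] [-1.715e-01  9.852e-01  2.000e-04] [-0.46 -0.66 -0.14]
[ 0.486 -0.151  0.425] [[-0.17, 0.94, 0.29], [0.99, 0.16, 0.05], [0.0, 0.3, -0.95]] [321.49651188   0.         317.27255541]
cradle_edge [(0.78, [0.4855, -0.1453, 0.0596])]
cradle []
plate_center [(0.74, [0.5356, -0.1304, 0.0618]), (0.62, [0.691, -0.1998, -0.0002]), (0.58, [0.5464, -0.0073, -0.0004])]
```

Emit:
{"method": "play_rows", "body": {
  "increments": [
    {"x": -3,"y": 3,"z": -5,"ax": 0,"ay": 0,"az": 0,"grip": 1},
    {"x": -3,"y": 3,"z": -5,"ax": 0,"ay": 0,"az": 0,"grip": 1},
    {"x": -3,"y": 3,"z": -5,"ax": 0,"ay": 0,"az": 0,"grip": 1},
    {"x": -3,"y": 3,"z": -5,"ax": 0,"ay": 0,"az": 0,"grip": 1}
  ]
}}

```text
t: 5.62
ee_pos: [0.5383, -0.1084, 0.1743]
tool_rot: [-0.085, 0.996, -0.001, 0.002]
contact_force: [0.7, -0.8, 0.5]
opening: 0.0005
grasp_force: 0.0
```

```bash
python3 look.py crd2 cradle_edge cradle plate_center
python3 - <<'E'
import cv2,pickle,numpy as np
from h import proj
from math import *
a=radians(10)
out=[]
for n,ctr in [('blk2',(.577,.191,.045)),('blk3',(.577,.191,.045)),('crd1',(.54,-.133,.055)),('crd2',(.54,-.133,.055))]:
    c=pickle.load(open(f'pics/{n}.pkl','rb')); u,v=proj(c,ctr)[0]
    u0=int(np.clip(u-66,0,508));v0=int(np.clip(v-50,0,300)); print(n,u0,v0)
    out.append(cv2.resize(c['frame'][v0:v0+100,u0:u0+132],None,fx=3,fy=3,interpolation=cv2.INTER_CUBIC))
cv2.imwrite('pics/comp.png',np.vstack([np.hstack(out[:2]),np.hstack(out[2:])]))
E
```

```text
5.675 [ 0.5382 -0.1084  0.1742] [-0.1693  0.9856 -0.0024] [0.74 0.15 0.24]
[ 0.457 -0.123  0.376] [[-0.17, 0.94, 0.3], [0.99, 0.16, 0.05], [-0.0, 0.3, -0.95]] [321.49651188   0.         317.27255541]
cradle_edge [(0.81, [0.4847, -0.1427, 0.0596])]
cradle []
plate_center [(0.69, [0.534, -0.1334, 0.058]), (0.63, [0.5451, -0.0106, -0.0001])]
blk2 251 99
blk3 228 86
crd1 258 101
crd2 228 130
```

View pics/comp.png

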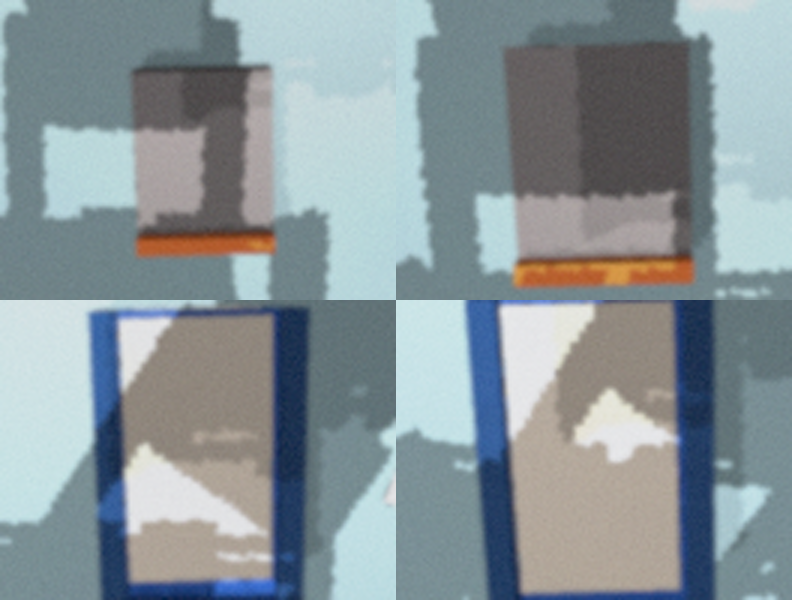

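```bash
cat > fit.py <<'E'
from h import *
import pickle
from scipy.optimize import least_squares
def fit(model,obs,x0):
    cs=[(pickle.load(open(f'pics/{n}.pkl','rb')),np.array(o)/3.+off) for n,off,o in obs]
    def P(q):
        c,s=np.cos(q[3]),np.sin(q[3]); m=np.array(model)
        return np.c_[q[0]+c*m[:,0]-s*m[:,1],q[1]+s*m[:,0]+c*m[:,1],np.full(len(m),q[2])]
    f=lambda q:np.concatenate([(proj(c,P(q))-o).ravel() for c,o in cs])
    r=least_squares(f,x0,x_scale=[.01,.01,.01,.05]); print(r.x.round(4),r.fun.round(1))
    for c,o in cs:
        print('  single, same h',least_squares(lambda q:(proj(c,P([q[0],q[1],r.x[2],q[2]]))-o).ravel(),r.x[[0,1,3]],x_scale=[.01,.01,.05]).x.round(4))
if __name__=='__main__':
    fit([(-.074,-.032),(-.074,.032),(0,-.032),(0,.032)],[('blk2',(251,99),[(134,71),(271,68),(138,233),(273,231)]),('blk3',(228,86),[(109,47),(294,43),(121,260),(296,257)])],[.61,.2,.045,.17])
    fit([(-.05,-.028),(-.05,.028),(.05,-.028),(.05,.028)],[('crd1',(258,101),[(118,18),(273,15),(129,284),(272,280)]),('crd2',(228,130),[(102,5),(277,3),(125,294),(284,290)])],[.535,-.133,.06,.17])
    c=pickle.load(open('pics/crd1.pkl','rb')); print(onplane(c,np.array([(92,13),(306,8)])/3.+(258,101),.062))
E
python3 fit.py
```

```text
[0.615  0.1997 0.0408 0.188 ] [-0.9  0.4  1.   0.6 -0.3  0.1 -0.   0.1 -0.4  0.   0.1  0.2  0.2 -0.6
  0.1 -0.6]
  single, same h [0.6145 0.1999 0.1912]
  single, same h [0.6152 0.1997 0.1862]
[ 0.54   -0.1332  0.0604  0.1964] [ 0.1  0.1 -0.1 -0.2  0.1 -0.4 -0.2 -0.2  0.3  0.5 -0.  -0.4 -0.1  0.3
 -0.1  0.4]
  single, same h [ 0.5402 -0.1332  0.1965]
  single, same h [ 0.5399 -0.1333  0.1964]
[[ 0.49619505 -0.17998931  0.062     ]
 [ 0.48129706 -0.10427764  0.062     ]]
```

Emit:
{"method": "play_rows", "body": {
  "increments": [
    {"x": 1.7,"y": -2.2,"z": -5,"ax": 0,"ay": 0,"az": 0.026,"grip": 1},
    {"x": 1.7,"y": -2.2,"z": -9.5,"ax": 0,"ay": 0,"az": 0.026,"grip": 1},
    {"x": 1.7,"y": -2.2,"z": -10.2,"ax": 0,"ay": 0,"az": 0.026,"grip": 1},
    {"x": 1.7,"y": -2.2,"z": -10.4,"ax": 0,"ay": 0,"az": 0.026,"grip": 1},
    {"x": 1.7,"y": -2.2,"z": -10.4,"ax": 0,"ay": 0,"az": 0.026,"grip": 1},
    {"x": 1.7,"y": -2.2,"z": -10.4,"ax": 0,"ay": 0,"az": 0.026,"grip": 1}
  ]
}}

```text
t: 6.58
ee_pos: [0.5539, -0.1296, 0.0704]
tool_rot: [-0.098, 0.995, -0.001, 0.001]
contact_force: [-0.9, -0.2, 0.3]
opening: 0.0003
grasp_force: 0.0
```

Emit:
{"method": "play_rows", "body": {
  "increments": [
    {"x": 0,"y": 0,"z": -0.2,"ax": 0,"ay": 0,"az": 0,"grip": 1},
    {"x": 0,"y": 0,"z": -0.4,"ax": 0,"ay": 0,"az": 0,"grip": 1},
    {"x": 0,"y": 0,"z": -0.5,"ax": 0,"ay": 0,"az": 0,"grip": 1},
    {"x": 0,"y": 0,"z": -0.6,"ax": 0,"ay": 0,"az": 0,"grip": 1},
    {"x": 0,"y": 0,"z": -0.7,"ax": 0,"ay": 0,"az": 0,"grip": 1},
    {"x": 0,"y": 0,"z": -0.7,"ax": 0,"ay": 0,"az": 0,"grip": 1}
  ]
}}

```text
t: 7.32
ee_pos: [0.5528, -0.1292, 0.0616]
tool_rot: [-0.098, 0.995, 0.0, -0.0]
contact_force: [0.1, -0.3, -0.4]
opening: 0.0005
grasp_force: 0.0
```

Emit:
{"method": "play_rows", "body": {
  "increments": [
    {"x": 0,"y": 0,"z": -0.05,"ax": 0,"ay": 0,"az": 0,"grip": 1},
    {"x": 0,"y": 0,"z": -0.1,"ax": 0,"ay": 0,"az": 0,"grip": 1},
    {"x": 0,"y": 0,"z": -0.1,"ax": 0,"ay": 0,"az": 0,"grip": 1}
  ]
}}

```text
t: 7.7
ee_pos: [0.5528, -0.1292, 0.0607]
tool_rot: [-0.098, 0.995, 0.0, -0.0]
contact_force: [-0.2, 0.5, 0.4]
opening: 0.0006
grasp_force: 0.0
```

Emit:
{"method": "play_rows", "body": {
  "increments": [
    {"x": 0,"y": 0,"z": -0.05,"ax": 0,"ay": 0,"az": 0,"grip": 1},
    {"x": 0,"y": 0,"z": -0.05,"ax": 0,"ay": 0,"az": 0,"grip": 1}
  ]
}}

```text
t: 7.95
ee_pos: [0.5528, -0.1293, 0.0602]
tool_rot: [-0.098, 0.995, -0.0, -0.0]
contact_force: [-0.2, -0.6, 0.3]
opening: 0.0005
grasp_force: 0.0
```

Emit:
{"method": "play_rows", "body": {
  "increments": [
    {"x": 0,"y": 0,"z": -0.05,"ax": 0,"ay": 0,"az": 0,"grip": 1},
    {"x": 0,"y": 0,"z": -0.05,"ax": 0,"ay": 0,"az": 0,"grip": 1}
  ]
}}

```text
t: 8.2
ee_pos: [0.5528, -0.1292, 0.0597]
tool_rot: [-0.098, 0.995, 0.0, -0.0]
contact_force: [-0.7, -0.5, 0.2]
opening: 0.0005
grasp_force: 0.0
```

Emit:
{"method": "play_rows", "body": {
  "increments": [
    {"x": 0,"y": 0,"z": -0.05,"ax": 0,"ay": 0,"az": 0,"grip": 1},
    {"x": 0,"y": 0,"z": -0.05,"ax": 0,"ay": 0,"az": 0,"grip": 1}
  ]
}}

```text
t: 8.45
ee_pos: [0.5528, -0.1293, 0.0592]
tool_rot: [-0.098, 0.995, 0.0, -0.0]
contact_force: [-0.0, 0.3, -0.7]
opening: 0.0003
grasp_force: 0.0
```

Emit:
{"method": "play_rows", "body": {
  "increments": [
    {"x": 0,"y": 0,"z": -0.05,"ax": 0,"ay": 0,"az": 0,"grip": 1},
    {"x": 0,"y": 0,"z": -0.05,"ax": 0,"ay": 0,"az": 0,"grip": 1}
  ]
}}

```text
t: 8.7
ee_pos: [0.5528, -0.1292, 0.0587]
tool_rot: [-0.098, 0.995, 0.0, -0.0]
contact_force: [-0.2, 1.1, -0.7]
opening: 0.0006
grasp_force: 0.0
```

Emit:
{"method": "play_rows", "body": {
  "increments": [
    {"x": 0,"y": 0,"z": -0.05,"ax": 0,"ay": 0,"az": 0,"grip": 1},
    {"x": 0,"y": 0,"z": -0.05,"ax": 0,"ay": 0,"az": 0,"grip": 1}
  ]
}}

```text
t: 8.95
ee_pos: [0.5528, -0.1292, 0.0582]
tool_rot: [-0.098, 0.995, 0.0, -0.0]
contact_force: [0.7, 0.1, 0.4]
opening: 0.0003
grasp_force: 0.0
```

Emit:
{"method": "play_rows", "body": {
  "increments": [
    {"x": 0,"y": 0,"z": -0.05,"ax": 0,"ay": 0,"az": 0,"grip": 1},
    {"x": 0,"y": 0,"z": -0.05,"ax": 0,"ay": 0,"az": 0,"grip": 1}
  ]
}}

```text
t: 9.2
ee_pos: [0.5528, -0.1292, 0.0577]
tool_rot: [-0.098, 0.995, 0.0, -0.0]
contact_force: [0.2, 0.0, -0.1]
opening: 0.0005
grasp_force: 0.0
```

Emit:
{"method": "play_rows", "body": {
  "increments": [
    {"x": 0,"y": 0,"z": -0.05,"ax": 0,"ay": 0,"az": 0,"grip": 1},
    {"x": 0,"y": 0,"z": -0.05,"ax": 0,"ay": 0,"az": 0,"grip": 1}
  ]
}}

```text
t: 9.45
ee_pos: [0.5528, -0.1292, 0.0572]
tool_rot: [-0.098, 0.995, 0.0, -0.0]
contact_force: [-0.7, 0.3, -0.3]
opening: 0.0005
grasp_force: 0.0
```

Emit:
{"method": "play_rows", "body": {
  "increments": [
    {"x": 0,"y": 0,"z": -0.05,"ax": 0,"ay": 0,"az": 0,"grip": 1},
    {"x": 0,"y": 0,"z": -0.05,"ax": 0,"ay": 0,"az": 0,"grip": 1}
  ]
}}

```text
t: 9.7
ee_pos: [0.5528, -0.1292, 0.0567]
tool_rot: [-0.098, 0.995, 0.0, -0.0]
contact_force: [-0.1, 0.3, 0.7]
opening: 0.0004
grasp_force: 0.0
```

Emit:
{"method": "play_rows", "body": {
  "increments": [
    {"x": 0,"y": 0,"z": -0.05,"ax": 0,"ay": 0,"az": 0,"grip": 1},
    {"x": 0,"y": 0,"z": -0.05,"ax": 0,"ay": 0,"az": 0,"grip": 1}
  ]
}}

```text
t: 9.95
ee_pos: [0.5528, -0.1293, 0.0562]
tool_rot: [-0.098, 0.995, 0.0, -0.0]
contact_force: [0.6, 0.2, -0.3]
opening: 0.0003
grasp_force: 0.0
```

Emit:
{"method": "play_rows", "body": {
  "increments": [
    {"x": 0,"y": 0,"z": -0.05,"ax": 0,"ay": 0,"az": 0,"grip": 1},
    {"x": 0,"y": 0,"z": -0.05,"ax": 0,"ay": 0,"az": 0,"grip": 1}
  ]
}}

```text
t: 10.2
ee_pos: [0.5528, -0.1293, 0.0557]
tool_rot: [-0.098, 0.995, -0.0, -0.0]
contact_force: [0.1, -0.1, 0.4]
opening: 0.0009
grasp_force: 0.0
```

Emit:
{"method": "play_rows", "body": {
  "increments": [
    {"x": 0,"y": 0,"z": -0.05,"ax": 0,"ay": 0,"az": 0,"grip": 1},
    {"x": 0,"y": 0,"z": -0.05,"ax": 0,"ay": 0,"az": 0,"grip": 1}
  ]
}}

```text
t: 10.45
ee_pos: [0.5528, -0.1292, 0.0552]
tool_rot: [-0.098, 0.995, 0.0, -0.0]
contact_force: [0.6, 0.4, 1.1]
opening: 0.0002
grasp_force: 0.0
```

Emit:
{"method": "play_rows", "body": {
  "increments": [
    {"x": 0,"y": 0,"z": -0.05,"ax": 0,"ay": 0,"az": 0,"grip": 1},
    {"x": 0,"y": 0,"z": -0.05,"ax": 0,"ay": 0,"az": 0,"grip": 1}
  ]
}}

```text
t: 10.7
ee_pos: [0.5528, -0.1293, 0.0547]
tool_rot: [-0.098, 0.995, 0.0, -0.0]
contact_force: [0.0, -0.8, 0.5]
opening: 0.0006
grasp_force: 0.0
```

Run:
```python
from h import *
a=cam('wrist');s=cam('scene')
u,v=map(int,proj(s,(.54,-.133,.055))[0])
x=cv2.resize(a['frame'][150:330,240:420],(540,540),interpolation=2)
y=cv2.resize(s['frame'][v-45:v+45,u-22:u+22],(260,540),interpolation=2)
cv2.imwrite('pics/press.png',np.hstack([x,y])); o=arm.get_obs(); print(o['ee_pos'],o['contact_force'],proj(a,o['ee_pos']),proj(s,o['ee_pos']),u,v)
```

```text
[ 0.55284193 -0.12924292  0.05473091] [-0.3529556  -0.17484036  0.21258891] [[318.44509448 226.87046972]] [[299.66089582 177.02372771]] 300 173
```

View pics/press.png

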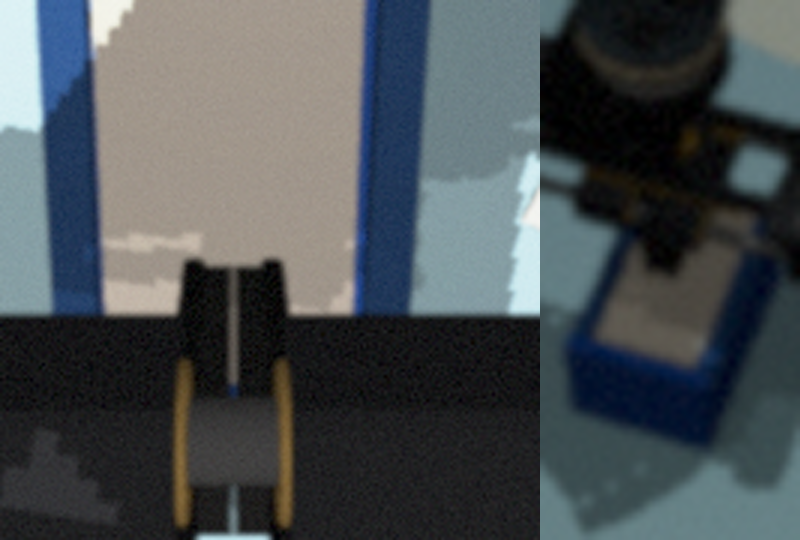

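Emit:
{"method": "play_rows", "body": {
  "increments": [
    {"x": 0,"y": 0,"z": -0.05,"ax": 0,"ay": 0,"az": 0,"grip": 1},
    {"x": 0,"y": 0,"z": -0.05,"ax": 0,"ay": 0,"az": 0,"grip": 1}
  ]
}}

```text
t: 11.05
ee_pos: [0.5528, -0.1292, 0.0542]
tool_rot: [-0.098, 0.995, 0.0, -0.0]
contact_force: [0.9, 0.0, 1.2]
opening: 0.0006
grasp_force: 0.0
```

Emit:
{"method": "play_rows", "body": {
  "increments": [
    {"x": 0,"y": 0,"z": -0.05,"ax": 0,"ay": 0,"az": 0,"grip": 1},
    {"x": 0,"y": 0,"z": -0.05,"ax": 0,"ay": 0,"az": 0,"grip": 1}
  ]
}}

```text
t: 11.3
ee_pos: [0.5528, -0.1292, 0.0537]
tool_rot: [-0.098, 0.995, 0.0, -0.0]
contact_force: [-1.2, 0.7, 0.2]
opening: 0.0004
grasp_force: 0.0
```

Emit:
{"method": "play_rows", "body": {
  "increments": [
    {"x": 0,"y": 0,"z": -0.05,"ax": 0,"ay": 0,"az": 0,"grip": 1},
    {"x": 0,"y": 0,"z": -0.05,"ax": 0,"ay": 0,"az": 0,"grip": 1}
  ]
}}

```text
t: 11.55
ee_pos: [0.5528, -0.1292, 0.0532]
tool_rot: [-0.098, 0.995, 0.0, -0.0]
contact_force: [0.8, 0.2, 1.2]
opening: 0.0003
grasp_force: 0.0
```

Emit:
{"method": "play_rows", "body": {
  "increments": [
    {"x": 0,"y": 0,"z": -0.05,"ax": 0,"ay": 0,"az": 0,"grip": 1},
    {"x": 0,"y": 0,"z": -0.05,"ax": 0,"ay": 0,"az": 0,"grip": 1}
  ]
}}

```text
t: 11.8
ee_pos: [0.5528, -0.1292, 0.0527]
tool_rot: [-0.098, 0.995, 0.0, -0.0]
contact_force: [0.2, 0.1, -0.2]
opening: 0.0005
grasp_force: 0.0
```

Emit:
{"method": "play_rows", "body": {
  "increments": [
    {"x": 0,"y": 0,"z": -0.05,"ax": 0,"ay": 0,"az": 0,"grip": 1},
    {"x": 0,"y": 0,"z": -0.05,"ax": 0,"ay": 0,"az": 0,"grip": 1}
  ]
}}

```text
t: 12.05
ee_pos: [0.5528, -0.1292, 0.0522]
tool_rot: [-0.098, 0.995, 0.0, -0.0]
contact_force: [0.1, -1.0, -0.2]
opening: 0.0005
grasp_force: 0.0
```

Emit:
{"method": "play_rows", "body": {
  "increments": [
    {"x": 0,"y": 0,"z": -0.05,"ax": 0,"ay": 0,"az": 0,"grip": 1},
    {"x": 0,"y": 0,"z": -0.05,"ax": 0,"ay": 0,"az": 0,"grip": 1}
  ]
}}

```text
t: 12.3
ee_pos: [0.5528, -0.1292, 0.0517]
tool_rot: [-0.098, 0.995, 0.0, -0.0]
contact_force: [-0.3, -0.2, -0.0]
opening: 0.0004
grasp_force: 0.0
```

Emit:
{"method": "play_rows", "body": {
  "increments": [
    {"x": 0,"y": 0,"z": -0.05,"ax": 0,"ay": 0,"az": 0,"grip": 1},
    {"x": 0,"y": 0,"z": -0.05,"ax": 0,"ay": 0,"az": 0,"grip": 1}
  ]
}}

```text
t: 12.55
ee_pos: [0.5528, -0.1292, 0.0512]
tool_rot: [-0.098, 0.995, 0.0, -0.0]
contact_force: [-0.5, 0.6, 0.8]
opening: 0.0008
grasp_force: 0.0
```

Emit:
{"method": "play_rows", "body": {
  "increments": [
    {"x": 0,"y": 0,"z": -0.05,"ax": 0,"ay": 0,"az": 0,"grip": 1},
    {"x": 0,"y": 0,"z": -0.05,"ax": 0,"ay": 0,"az": 0,"grip": 1}
  ]
}}

```text
t: 12.8
ee_pos: [0.5528, -0.1293, 0.0507]
tool_rot: [-0.098, 0.995, 0.0, -0.0]
contact_force: [0.2, 0.7, 0.0]
opening: 0.0004
grasp_force: 0.0
```

Emit:
{"method": "play_rows", "body": {
  "increments": [
    {"x": 0,"y": 0,"z": -0.05,"ax": 0,"ay": 0,"az": 0,"grip": 1},
    {"x": 0,"y": 0,"z": -0.05,"ax": 0,"ay": 0,"az": 0,"grip": 1}
  ]
}}

```text
t: 13.05
ee_pos: [0.5528, -0.1293, 0.0502]
tool_rot: [-0.098, 0.995, 0.0, -0.0]
contact_force: [-0.3, -0.9, 0.0]
opening: 0.0004
grasp_force: 0.0
```

Emit:
{"method": "play_rows", "body": {
  "increments": [
    {"x": 0,"y": 0,"z": -0.05,"ax": 0,"ay": 0,"az": 0,"grip": 1},
    {"x": 0,"y": 0,"z": -0.05,"ax": 0,"ay": 0,"az": 0,"grip": 1}
  ]
}}

```text
t: 13.3
ee_pos: [0.5528, -0.1292, 0.0497]
tool_rot: [-0.098, 0.995, 0.0, -0.0]
contact_force: [-0.4, -0.3, -0.0]
opening: 0.0003
grasp_force: 0.0
```

Run:
```python
from h import *
a=cam('wrist');s=cam('scene')
o=arm.get_obs();print(o['ee_pos'],o['contact_force'],o['torque'],o['joint_torque'])
for d in (0,.005,.01,.02,.03): print(d,proj(a,o['ee_pos']+[-.0095,0,d]),proj(a,o['ee_pos']+[0,0,d]),proj(s,o['ee_pos']+[0,0,d]))
u,v=map(int,proj(s,(.54,-.133,.055))[0])
cv2.imwrite('pics/press2.png',np.hstack([cv2.resize(cv2.convertScaleAbs(s['frame'][v-30:v+30,u-30:u+30],alpha=2.2),(600,600),interpolation=2)]));print(u,v)
```

```text
[ 0.55284954 -0.1292613   0.04973829] [ 0.44866944 -0.06088924 -0.5242235 ] [ 0.04450016  0.02691642 -0.01572246] [-2.08994652e-04 -4.25495660e+01 -1.14549699e+01 -5.44359209e-02
  4.17807873e-02  3.19499179e-05]
0 [[321.18092766 213.89190743]] [[318.38752332 226.90419333]] [[299.71137515 177.87611685]]
0.005 [[321.27171179 216.48114354]] [[318.41426568 229.75246549]] [[299.65456718 177.02177606]]
0.01 [[321.36673219 219.19120124]] [[318.44223926 232.73187332]] [[299.59745577 176.16287199]]
0.02 [[321.57072589 225.00926452]] [[318.50223664 239.12206955]] [[299.4823129  174.43122697]]
0.03 [[321.79571713 231.42619449]] [[318.56831894 246.16035734]] [[299.36592673 172.68088376]]
300 173
```

View pics/press2.png

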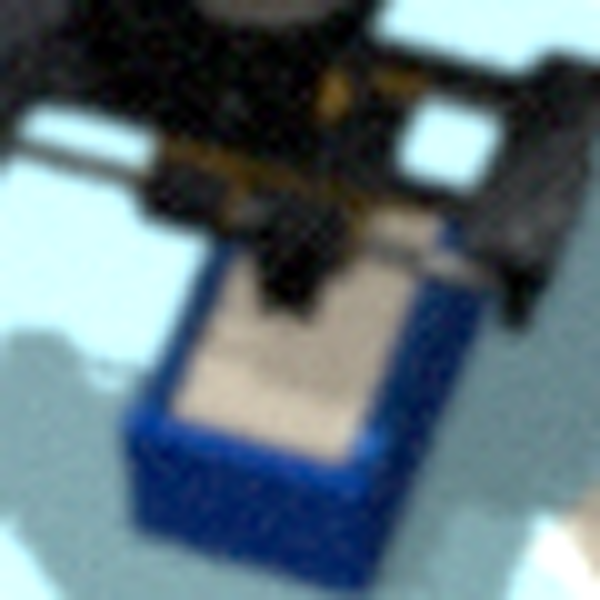

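Emit:
{"method": "play_rows", "body": {
  "increments": [
    {"x": 0,"y": 0,"z": -0.05,"ax": 0,"ay": 0,"az": 0,"grip": 1},
    {"x": 0,"y": 0,"z": -0.05,"ax": 0,"ay": 0,"az": 0,"grip": 1}
  ]
}}

```text
t: 13.65
ee_pos: [0.5528, -0.1292, 0.0492]
tool_rot: [-0.098, 0.995, 0.0, -0.0]
contact_force: [-0.1, -0.4, 0.1]
opening: 0.0004
grasp_force: 0.0
```

Emit:
{"method": "play_rows", "body": {
  "increments": [
    {"x": 0,"y": 0,"z": -0.05,"ax": 0,"ay": 0,"az": 0,"grip": 1},
    {"x": 0,"y": 0,"z": -0.05,"ax": 0,"ay": 0,"az": 0,"grip": 1}
  ]
}}

```text
t: 13.9
ee_pos: [0.5528, -0.1292, 0.0487]
tool_rot: [-0.098, 0.995, 0.0, -0.0]
contact_force: [-0.4, 0.5, -0.5]
opening: 0.0005
grasp_force: 0.0
```

Emit:
{"method": "play_rows", "body": {
  "increments": [
    {"x": 0,"y": 0,"z": -0.05,"ax": 0,"ay": 0,"az": 0,"grip": 1},
    {"x": 0,"y": 0,"z": -0.05,"ax": 0,"ay": 0,"az": 0,"grip": 1}
  ]
}}

```text
t: 14.15
ee_pos: [0.5528, -0.1292, 0.0482]
tool_rot: [-0.098, 0.995, 0.0, -0.0]
contact_force: [0.2, -0.1, -0.1]
opening: 0.0007
grasp_force: 0.0
```

Emit:
{"method": "play_rows", "body": {
  "increments": [
    {"x": 0,"y": 0,"z": -0.05,"ax": 0,"ay": 0,"az": 0,"grip": 1},
    {"x": 0,"y": 0,"z": -0.05,"ax": 0,"ay": 0,"az": 0,"grip": 1}
  ]
}}

```text
t: 14.4
ee_pos: [0.5528, -0.1292, 0.0477]
tool_rot: [-0.098, 0.995, 0.0, -0.0]
contact_force: [-0.2, -0.6, 0.2]
opening: 0.0003
grasp_force: 0.0
```

Emit:
{"method": "play_rows", "body": {
  "increments": [
    {"x": 0,"y": 0,"z": -0.05,"ax": 0,"ay": 0,"az": 0,"grip": 1},
    {"x": 0,"y": 0,"z": -0.05,"ax": 0,"ay": 0,"az": 0,"grip": 1}
  ]
}}

```text
t: 14.65
ee_pos: [0.5528, -0.1293, 0.0472]
tool_rot: [-0.098, 0.995, 0.0, -0.0]
contact_force: [0.5, -0.4, -0.4]
opening: 0.0003
grasp_force: 0.0
```

Emit:
{"method": "play_rows", "body": {
  "increments": [
    {"x": 0,"y": 0,"z": -0.05,"ax": 0,"ay": 0,"az": 0,"grip": 1},
    {"x": 0,"y": 0,"z": -0.05,"ax": 0,"ay": 0,"az": 0,"grip": 1}
  ]
}}

```text
t: 14.9
ee_pos: [0.5528, -0.1292, 0.0467]
tool_rot: [-0.098, 0.995, 0.0, -0.0]
contact_force: [-0.1, 0.1, -0.6]
opening: 0.0006
grasp_force: 0.0
```

Emit:
{"method": "play_rows", "body": {
  "increments": [
    {"x": 0,"y": 0,"z": -0.05,"ax": 0,"ay": 0,"az": 0,"grip": 1},
    {"x": 0,"y": 0,"z": -0.05,"ax": 0,"ay": 0,"az": 0,"grip": 1}
  ]
}}

```text
t: 15.15
ee_pos: [0.5528, -0.1292, 0.0462]
tool_rot: [-0.098, 0.995, 0.0, -0.0]
contact_force: [0.3, 0.5, 0.4]
opening: 0.0004
grasp_force: 0.0
```

Emit:
{"method": "play_rows", "body": {
  "increments": [
    {"x": 0,"y": 0,"z": -0.05,"ax": 0,"ay": 0,"az": 0,"grip": 1},
    {"x": 0,"y": 0,"z": -0.05,"ax": 0,"ay": 0,"az": 0,"grip": 1}
  ]
}}

```text
t: 15.4
ee_pos: [0.5528, -0.1292, 0.0457]
tool_rot: [-0.098, 0.995, 0.0, -0.0]
contact_force: [0.7, 0.4, -1.3]
opening: 0.0007
grasp_force: 0.0
```

Emit:
{"method": "play_rows", "body": {
  "increments": [
    {"x": 0,"y": 0,"z": -0.05,"ax": 0,"ay": 0,"az": 0,"grip": 1},
    {"x": 0,"y": 0,"z": -0.05,"ax": 0,"ay": 0,"az": 0,"grip": 1}
  ]
}}

```text
t: 15.65
ee_pos: [0.5528, -0.1292, 0.0452]
tool_rot: [-0.098, 0.995, 0.0, -0.0]
contact_force: [0.8, 0.3, -0.3]
opening: 0.0005
grasp_force: 0.0
```

Emit:
{"method": "play_rows", "body": {
  "increments": [
    {"x": 0,"y": 0,"z": -0.05,"ax": 0,"ay": 0,"az": 0,"grip": 1},
    {"x": 0,"y": 0,"z": -0.05,"ax": 0,"ay": 0,"az": 0,"grip": 1}
  ]
}}

```text
t: 15.9
ee_pos: [0.5528, -0.1292, 0.0447]
tool_rot: [-0.098, 0.995, 0.0, -0.0]
contact_force: [0.0, -0.8, -1.3]
opening: 0.0004
grasp_force: 0.0
```

Emit:
{"method": "play_rows", "body": {
  "increments": [
    {"x": 0,"y": 0,"z": -0.05,"ax": 0,"ay": 0,"az": 0,"grip": 1},
    {"x": 0,"y": 0,"z": -0.05,"ax": 0,"ay": 0,"az": 0,"grip": 1}
  ]
}}

```text
t: 16.15
ee_pos: [0.5528, -0.1292, 0.0442]
tool_rot: [-0.098, 0.995, 0.0, -0.0]
contact_force: [-0.2, -0.1, -0.5]
opening: 0.001
grasp_force: 0.0
```

Emit:
{"method": "play_rows", "body": {
  "increments": [
    {"x": 0,"y": 0,"z": -0.05,"ax": 0,"ay": 0,"az": 0,"grip": 1},
    {"x": 0,"y": 0,"z": -0.05,"ax": 0,"ay": 0,"az": 0,"grip": 1}
  ]
}}

```text
t: 16.4
ee_pos: [0.5528, -0.1293, 0.0437]
tool_rot: [-0.098, 0.995, -0.0, -0.0]
contact_force: [-0.2, 0.7, 0.5]
opening: 0.0004
grasp_force: 0.0
```

Emit:
{"method": "play_rows", "body": {
  "increments": [
    {"x": 0,"y": 0,"z": -0.05,"ax": 0,"ay": 0,"az": 0,"grip": 1},
    {"x": 0,"y": 0,"z": -0.05,"ax": 0,"ay": 0,"az": 0,"grip": 1}
  ]
}}

```text
t: 16.65
ee_pos: [0.5528, -0.1292, 0.0432]
tool_rot: [-0.098, 0.995, 0.0, -0.0]
contact_force: [-0.7, -0.6, -0.2]
opening: 0.0007
grasp_force: 0.0
```

Emit:
{"method": "play_rows", "body": {
  "increments": [
    {"x": 0,"y": 0,"z": -0.05,"ax": 0,"ay": 0,"az": 0,"grip": 1},
    {"x": 0,"y": 0,"z": -0.05,"ax": 0,"ay": 0,"az": 0,"grip": 1}
  ]
}}

```text
t: 16.9
ee_pos: [0.5528, -0.1293, 0.0427]
tool_rot: [-0.098, 0.995, 0.0, -0.0]
contact_force: [-0.4, -0.1, 0.7]
opening: 0.0007
grasp_force: 0.0
```

Emit:
{"method": "play_rows", "body": {
  "increments": [
    {"x": 0,"y": 0,"z": -0.05,"ax": 0,"ay": 0,"az": 0,"grip": 1},
    {"x": 0,"y": 0,"z": -0.05,"ax": 0,"ay": 0,"az": 0,"grip": 1}
  ]
}}

```text
t: 17.15
ee_pos: [0.5528, -0.1292, 0.0422]
tool_rot: [-0.098, 0.995, 0.0, -0.0]
contact_force: [-0.4, -0.2, -0.8]
opening: 0.0006
grasp_force: 0.0
```

Run:
```python
from h import *
a=cam('wrist');s=cam('scene');o=arm.get_obs();print(o['ee_pos'],o['contact_force'])
u,v=300,175
x=cv2.resize(cv2.convertScaleAbs(a['frame'][200:300,265:365],alpha=2),(400,400),interpolation=2)
y=cv2.resize(cv2.convertScaleAbs(s['frame'][v-30:v+20,u-25:u+25],alpha=2.2),(400,400),interpolation=2)
cv2.imwrite('pics/press3.png',np.hstack([x,y]))
```

```text
[ 0.55281276 -0.12921794  0.04220282] [ 0.34196591 -0.49690997  0.56436907]
```

View pics/press3.png

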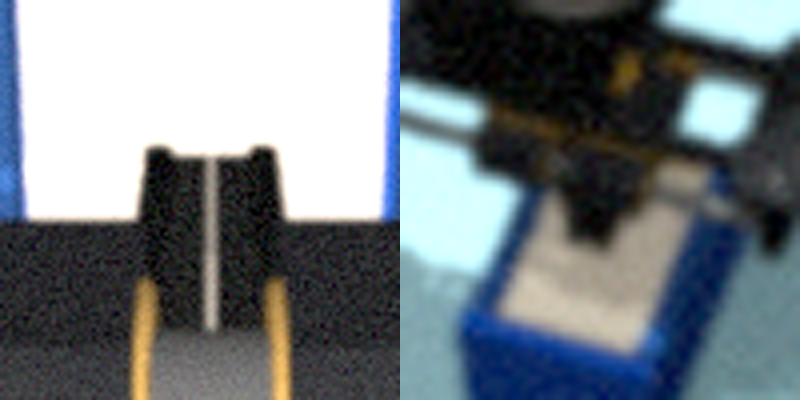

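Emit:
{"method": "play_rows", "body": {
  "increments": [
    {"x": 0,"y": 0,"z": -0.05,"ax": 0,"ay": 0,"az": 0,"grip": 1},
    {"x": 0,"y": 0,"z": -0.05,"ax": 0,"ay": 0,"az": 0,"grip": 1}
  ]
}}

```text
t: 17.5
ee_pos: [0.5528, -0.1293, 0.0417]
tool_rot: [-0.098, 0.995, 0.0, -0.0]
contact_force: [-0.4, 0.7, -0.3]
opening: 0.0004
grasp_force: 0.0
```

Emit:
{"method": "play_rows", "body": {
  "increments": [
    {"x": 0,"y": 0,"z": -0.05,"ax": 0,"ay": 0,"az": 0,"grip": 1},
    {"x": 0,"y": 0,"z": -0.05,"ax": 0,"ay": 0,"az": 0,"grip": 1}
  ]
}}

```text
t: 17.75
ee_pos: [0.5528, -0.1292, 0.0412]
tool_rot: [-0.098, 0.995, 0.0, -0.0]
contact_force: [-1.3, -0.4, -0.1]
opening: 0.0009
grasp_force: 0.0
```

Emit:
{"method": "play_rows", "body": {
  "increments": [
    {"x": 0,"y": 0,"z": -0.05,"ax": 0,"ay": 0,"az": 0,"grip": 1},
    {"x": 0,"y": 0,"z": -0.05,"ax": 0,"ay": 0,"az": 0,"grip": 1}
  ]
}}

```text
t: 18.0
ee_pos: [0.5528, -0.1292, 0.0407]
tool_rot: [-0.098, 0.995, 0.0, -0.0]
contact_force: [-0.6, -0.2, -0.5]
opening: 0.0006
grasp_force: 0.0
```

Emit:
{"method": "play_rows", "body": {
  "increments": [
    {"x": 0,"y": 0,"z": -0.05,"ax": 0,"ay": 0,"az": 0,"grip": 1},
    {"x": 0,"y": 0,"z": -0.05,"ax": 0,"ay": 0,"az": 0,"grip": 1}
  ]
}}

```text
t: 18.25
ee_pos: [0.5528, -0.1292, 0.0402]
tool_rot: [-0.098, 0.995, 0.0, -0.0]
contact_force: [-0.2, -1.1, 0.7]
opening: 0.0005
grasp_force: 0.0
```

Emit:
{"method": "play_rows", "body": {
  "increments": [
    {"x": 0,"y": 0,"z": -0.05,"ax": 0,"ay": 0,"az": 0,"grip": 1},
    {"x": 0,"y": 0,"z": -0.05,"ax": 0,"ay": 0,"az": 0,"grip": 1}
  ]
}}

```text
t: 18.5
ee_pos: [0.5528, -0.1292, 0.0397]
tool_rot: [-0.098, 0.995, 0.0, -0.0]
contact_force: [0.0, 1.1, -1.6]
opening: 0.0005
grasp_force: 0.0
```

Emit:
{"method": "play_rows", "body": {
  "increments": [
    {"x": 0,"y": 0,"z": -0.05,"ax": 0,"ay": 0,"az": 0,"grip": 1},
    {"x": 0,"y": 0,"z": -0.05,"ax": 0,"ay": 0,"az": 0,"grip": 1}
  ]
}}

```text
t: 18.75
ee_pos: [0.5528, -0.1293, 0.0392]
tool_rot: [-0.098, 0.995, 0.0, -0.0]
contact_force: [-0.5, -0.2, 0.3]
opening: 0.0006
grasp_force: 0.0
```

Emit:
{"method": "play_rows", "body": {
  "increments": [
    {"x": 0,"y": 0,"z": -0.05,"ax": 0,"ay": 0,"az": 0,"grip": 1},
    {"x": 0,"y": 0,"z": -0.05,"ax": 0,"ay": 0,"az": 0,"grip": 1}
  ]
}}

```text
t: 19.0
ee_pos: [0.5528, -0.1292, 0.0387]
tool_rot: [-0.098, 0.995, 0.0, -0.0]
contact_force: [-0.6, -0.2, -0.6]
opening: 0.0004
grasp_force: 0.0
```

Emit:
{"method": "play_rows", "body": {
  "increments": [
    {"x": 0,"y": 0,"z": -0.05,"ax": 0,"ay": 0,"az": 0,"grip": 1},
    {"x": 0,"y": 0,"z": -0.05,"ax": 0,"ay": 0,"az": 0,"grip": 1}
  ]
}}

```text
t: 19.25
ee_pos: [0.5528, -0.1292, 0.0382]
tool_rot: [-0.098, 0.995, 0.0, -0.0]
contact_force: [-0.4, -0.4, 0.5]
opening: 0.0004
grasp_force: 0.0
```

Emit:
{"method": "play_rows", "body": {
  "increments": [
    {"x": 0,"y": 0,"z": -0.05,"ax": 0,"ay": 0,"az": 0,"grip": 1},
    {"x": 0,"y": 0,"z": -0.05,"ax": 0,"ay": 0,"az": 0,"grip": 1}
  ]
}}

```text
t: 19.5
ee_pos: [0.5529, -0.1293, 0.0377]
tool_rot: [-0.098, 0.995, -0.0, -0.0]
contact_force: [-0.3, 0.1, -0.9]
opening: 0.0004
grasp_force: 0.0
```

Run:
```python
from h import *
s=cam('scene');a=cam('wrist');o=arm.get_obs();print(o['ee_pos'],o['contact_force'],o['joint_torque'].round(2))
for n,f in(('s',s),('a',a)):cv2.imwrite(f'pics/lvl_{n}.png',f['frame'])
g=cv2.cvtColor(s['frame'],6); print(g[160:184,293:306])
g=cv2.cvtColor(a['frame'],6); print(g[226:250,(308,312,316,322,325,340)].T)
```

```text
[ 0.55285855 -0.1292668   0.03774165] [-0.54151088 -0.58405623  0.08436783] [ 0.000e+00 -4.285e+01 -1.095e+01 -5.000e-02  4.000e-02  0.000e+00]
[[13  7  9 11  2  5  7  8  6 11  9  7  2]
 [20 18 14 15  9  7  4 10  5 11  7 11  9]
 [22 21 18 15 17 18 14 16 15  9 10 13 12]
 [24 22 17 15 17 18 19 21 15 13 15 12 15]
 [26 19 16 16 17 16 13 15 19 20 22 18 18]
 [31 31 24 24 12 14 16 19 15 18 23 27 20]
 [26 31 28 20 18 14 13 14 13 16 14 19 16]
 [17 19 18 13  8 16 10 17 11 11 16 17 23]
 [21 13 10  3  7 12  6 10 14 15 14 19 28]
 [31 34 12  6  7  3  6  4 17 15 19 18 25]
 [49 47 25  9  7  9  5  6  8 15 12 22 33]
 [61 57 37 12  3 12  4  6  6  8  5 23 38]
 [66 63 47 18  1  9  7  1  7 18 22 32 52]
 [71 68 49 21 10  3 11  6 13 32 44 52 61]
 [70 68 52 25  4  8  2  7 17 45 59 67 69]
 [74 68 56 35 23 16 14  9 33 53 69 72 73]
 [76 76 69 57 49 42 30 29 45 63 69 72 73]
 [74 79 78 71 65 63 55 50 61 70 70 71 73]
 [75 75 75 73 72 71 71 67 71 71 72 72 73]
 [78 77 72 71 72 71 70 71 71 72 72 72 73]
 [86 81 76 73 72 72 70 73 72 70 71 70 73]
 [90 86 79 77 71 74 72 70 71 72 70 72 73]
 [89 88 85 83 81 78 77 78 76 74 76 75 76]
 [87 89 88 88 86 84 83 84 81 80 82 82 76]]
[[154 153 155 152 151 154 155 155 152 148 133 111  83  40  20  21   6  14
   20  16  18  14   4  12]
 [153 152 151 151 150 147 149 151 153 153 150 139 109  62  26  22  20  22
   22  24  17  17  26  19]
 [154 151 157 151 151 154 151 151 152 150 150 143 113  73  58  53  54  59
   54  54  57  57  58  53]
 [152 150 152 150 152 152 153 154 152 152 148 141 109  62  21  11  13   7
   19  23  15  18  11   6]
 [148 150 152 150 154 150 151 150 152 151 147 137 107  60  23  13  21  13
   22  22  14  21   4  23]
 [150 151 150 150 154 149 150 152 155 152 155 152 152 151 151 152 151 152
  150 151 151 152 150 151]]
```

Emit:
{"method": "play_rows", "body": {
  "increments": [
    {"x": 0,"y": 0,"z": -0.05,"ax": 0,"ay": 0,"az": 0,"grip": 1},
    {"x": 0,"y": 0,"z": -0.1,"ax": 0,"ay": 0,"az": 0,"grip": 1}
  ]
}}

```text
t: 19.85
ee_pos: [0.5529, -0.1293, 0.0367]
tool_rot: [-0.098, 0.995, -0.0, 0.0]
contact_force: [0.3, 0.9, 0.0]
opening: 0.0005
grasp_force: 0.0
```

Emit:
{"method": "play_rows", "body": {
  "increments": [
    {"x": 0,"y": 0,"z": -0.05,"ax": 0,"ay": 0,"az": 0,"grip": 1},
    {"x": 0,"y": 0,"z": -0.1,"ax": 0,"ay": 0,"az": 0,"grip": 1}
  ]
}}

```text
t: 20.1
ee_pos: [0.5529, -0.1293, 0.0357]
tool_rot: [-0.098, 0.995, -0.0, 0.0]
contact_force: [0.7, 0.6, -0.3]
opening: 0.0004
grasp_force: 0.0
```

Emit:
{"method": "play_rows", "body": {
  "increments": [
    {"x": 0,"y": 0,"z": -0.05,"ax": 0,"ay": 0,"az": 0,"grip": 1},
    {"x": 0,"y": 0,"z": -0.1,"ax": 0,"ay": 0,"az": 0,"grip": 1}
  ]
}}

```text
t: 20.35
ee_pos: [0.5529, -0.1293, 0.0347]
tool_rot: [-0.098, 0.995, -0.0, 0.0]
contact_force: [-0.3, 0.9, 0.2]
opening: 0.0005
grasp_force: 0.0
```

Emit:
{"method": "play_rows", "body": {
  "increments": [
    {"x": 0,"y": 0,"z": -0.05,"ax": 0,"ay": 0,"az": 0,"grip": 1},
    {"x": 0,"y": 0,"z": -0.1,"ax": 0,"ay": 0,"az": 0,"grip": 1}
  ]
}}

```text
t: 20.6
ee_pos: [0.5529, -0.1293, 0.0337]
tool_rot: [-0.098, 0.995, -0.0, 0.0]
contact_force: [0.1, 0.1, 0.4]
opening: 0.0003
grasp_force: 0.0
```

Run:
```python
from h import *
s=cam('scene');o=arm.get_obs();print(o['ee_pos'],o['contact_force'],o['joint_torque'].round(2))
g=cv2.cvtColor(s['frame'],6); print(g[170:182,295:303])
```

```text
[ 0.55280791 -0.12924876  0.03365703] [ 0.73370923 -0.71021263 -0.53288348] [ 0.000e+00 -4.309e+01 -1.084e+01 -5.000e-02  4.000e-02 -0.000e+00]
[[19  1  7  3  6  5 10  8]
 [26 11  1  4  5  9  3  9]
 [40 14 11  1  6  6 10  9]
 [49 21  4  6  5  1  8 17]
 [52 21  2  2  7  5 10 31]
 [53 27  9 10  3  6 19 43]
 [61 42 28 23 16 13 33 54]
 [72 58 51 47 40 36 48 64]
 [74 69 68 67 61 56 64 69]
 [73 71 73 71 69 68 68 71]
 [75 74 71 73 73 69 71 73]
 [77 78 75 71 73 73 73 72]]
```

Emit:
{"method": "play_rows", "body": {
  "increments": [
    {"x": 0,"y": 0,"z": -0.05,"ax": 0,"ay": 0,"az": 0,"grip": 1},
    {"x": 0,"y": 0,"z": -0.1,"ax": 0,"ay": 0,"az": 0,"grip": 1}
  ]
}}

```text
t: 20.9
ee_pos: [0.5529, -0.1293, 0.0327]
tool_rot: [-0.098, 0.995, -0.0, 0.0]
contact_force: [0.4, 0.3, -0.5]
opening: 0.0008
grasp_force: 0.0
```

Emit:
{"method": "play_rows", "body": {
  "increments": [
    {"x": 0,"y": 0,"z": -0.05,"ax": 0,"ay": 0,"az": 0,"grip": 1},
    {"x": 0,"y": 0,"z": -0.1,"ax": 0,"ay": 0,"az": 0,"grip": 1}
  ]
}}

```text
t: 21.15
ee_pos: [0.5529, -0.1293, 0.0317]
tool_rot: [-0.098, 0.995, -0.0, 0.0]
contact_force: [-0.9, 0.7, -0.6]
opening: 0.0006
grasp_force: 0.0
```

Emit:
{"method": "play_rows", "body": {
  "increments": [
    {"x": 0,"y": 0,"z": -0.05,"ax": 0,"ay": 0,"az": 0,"grip": 1},
    {"x": 0,"y": 0,"z": -0.1,"ax": 0,"ay": 0,"az": 0,"grip": 1}
  ]
}}

```text
t: 21.4
ee_pos: [0.5529, -0.1292, 0.0307]
tool_rot: [-0.098, 0.995, 0.0, 0.0]
contact_force: [0.1, 0.5, 0.0]
opening: 0.0009
grasp_force: 0.0
```

Emit:
{"method": "play_rows", "body": {
  "increments": [
    {"x": 0,"y": 0,"z": -0.05,"ax": 0,"ay": 0,"az": 0,"grip": 1},
    {"x": 0,"y": 0,"z": -0.1,"ax": 0,"ay": 0,"az": 0,"grip": 1}
  ]
}}

```text
t: 21.65
ee_pos: [0.5528, -0.1293, 0.0297]
tool_rot: [-0.098, 0.995, 0.0, -0.0]
contact_force: [0.4, 0.0, -0.1]
opening: 0.0003
grasp_force: 0.0
```

Emit:
{"method": "play_rows", "body": {
  "increments": [
    {"x": 0,"y": 0,"z": -0.05,"ax": 0,"ay": 0,"az": 0,"grip": 1},
    {"x": 0,"y": 0,"z": -0.1,"ax": 0,"ay": 0,"az": 0,"grip": 1}
  ]
}}

```text
t: 21.9
ee_pos: [0.5528, -0.1293, 0.0287]
tool_rot: [-0.098, 0.995, -0.0, -0.0]
contact_force: [-0.2, 0.5, 0.8]
opening: 0.0002
grasp_force: 0.0
```

Emit:
{"method": "play_rows", "body": {
  "increments": [
    {"x": 0,"y": 0,"z": -0.05,"ax": 0,"ay": 0,"az": 0,"grip": 1},
    {"x": 0,"y": 0,"z": -0.1,"ax": 0,"ay": 0,"az": 0,"grip": 1}
  ]
}}

```text
t: 22.15
ee_pos: [0.5529, -0.1293, 0.0277]
tool_rot: [-0.098, 0.995, -0.0, 0.0]
contact_force: [-0.4, -0.4, 0.0]
opening: 0.0006
grasp_force: 0.0
```

Run:
```python
from h import *
s=cam('scene');a=cam('wrist');o=arm.get_obs();print(o['ee_pos'],o['contact_force'],o['joint_torque'].round(2))
g=cv2.cvtColor(s['frame'],6); print(g[172:184,295:303])
for d in(0,.0095): print(proj(s,[[.5528+d*.98,-.1293+d*.2,.0604]]),proj(a,[[.5528-d*.98,-.1293-d*.2,.0604]]))
x=cv2.resize(cv2.convertScaleAbs(a['frame'][150:270,255:375],alpha=1.6),(400,400),interpolation=2)
y=cv2.resize(cv2.convertScaleAbs(s['frame'][150:200,275:325],alpha=2.2),(400,400),interpolation=2)
cv2.imwrite('pics/press4.png',np.hstack([x,y]))
```

```text
[ 0.55278702 -0.12922045  0.02766928] [-0.0811789   0.47000897 -0.10976567] [-0.000e+00 -4.311e+01 -1.054e+01 -5.000e-02  4.000e-02 -0.000e+00]
[[32  7  5  8  7  6  3 10]
 [40 16  9  5  6 11  4 12]
 [51 25  3  8  0  6  7 11]
 [52 24  9  4  6  3 12 29]
 [55 33 13  5  8  9 22 43]
 [62 44 29 23 22 11 32 55]
 [68 57 51 46 35 34 47 64]
 [70 69 69 65 62 54 61 68]
 [71 72 72 70 69 69 71 73]
 [77 73 74 72 71 73 72 75]
 [81 80 76 72 74 73 74 75]
 [86 86 84 81 79 79 77 77]]
[[299.58748643 176.03218253]] [[318.57005324 248.08823779]]
[[298.56900962 178.45478234]] [[318.50256339 232.87733893]]
```

View pics/press4.png

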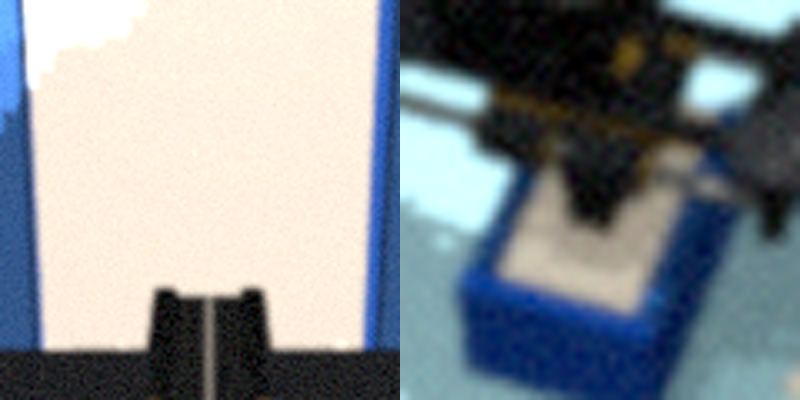

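Emit:
{"method": "play_rows", "body": {
  "increments": [
    {"x": 0,"y": 0,"z": -0.05,"ax": 0,"ay": 0,"az": 0,"grip": 1},
    {"x": 0,"y": 0,"z": -0.05,"ax": 0,"ay": 0,"az": 0,"grip": 1}
  ]
}}

```text
t: 22.5
ee_pos: [0.5529, -0.1293, 0.0272]
tool_rot: [-0.098, 0.995, -0.0, -0.0]
contact_force: [0.1, 0.7, -0.4]
opening: 0.0002
grasp_force: 0.0
```

Emit:
{"method": "play_rows", "body": {
  "increments": [
    {"x": 0,"y": 0,"z": -0.05,"ax": 0,"ay": 0,"az": 0,"grip": 1},
    {"x": 0,"y": 0,"z": -0.05,"ax": 0,"ay": 0,"az": 0,"grip": 1}
  ]
}}

```text
t: 22.75
ee_pos: [0.5528, -0.1292, 0.0267]
tool_rot: [-0.098, 0.995, 0.0, -0.0]
contact_force: [-0.1, 0.3, 0.1]
opening: 0.0005
grasp_force: 0.0
```

Emit:
{"method": "play_rows", "body": {
  "increments": [
    {"x": 0,"y": 0,"z": -0.05,"ax": 0,"ay": 0,"az": 0,"grip": 1},
    {"x": 0,"y": 0,"z": -0.05,"ax": 0,"ay": 0,"az": 0,"grip": 1}
  ]
}}

```text
t: 23.0
ee_pos: [0.5528, -0.1292, 0.0262]
tool_rot: [-0.098, 0.995, 0.0, -0.0]
contact_force: [-0.8, 0.1, -0.4]
opening: 0.0002
grasp_force: 0.0
```

Emit:
{"method": "play_rows", "body": {
  "increments": [
    {"x": 0,"y": 0,"z": -0.05,"ax": 0,"ay": 0,"az": 0,"grip": 1},
    {"x": 0,"y": 0,"z": -0.05,"ax": 0,"ay": 0,"az": 0,"grip": 1}
  ]
}}

```text
t: 23.25
ee_pos: [0.5528, -0.1292, 0.0257]
tool_rot: [-0.098, 0.995, 0.0, -0.0]
contact_force: [-1.1, -0.1, -0.5]
opening: 0.0007
grasp_force: 0.0
```

Emit:
{"method": "play_rows", "body": {
  "increments": [
    {"x": 0,"y": 0,"z": -0.05,"ax": 0,"ay": 0,"az": 0,"grip": 1},
    {"x": 0,"y": 0,"z": -0.05,"ax": 0,"ay": 0,"az": 0,"grip": 1}
  ]
}}

```text
t: 23.5
ee_pos: [0.5528, -0.1292, 0.0252]
tool_rot: [-0.098, 0.995, 0.0, -0.0]
contact_force: [0.0, -0.6, -0.4]
opening: 0.0002
grasp_force: 0.0
```

Emit:
{"method": "play_rows", "body": {
  "increments": [
    {"x": 0,"y": 0,"z": -0.05,"ax": 0,"ay": 0,"az": 0,"grip": 1},
    {"x": 0,"y": 0,"z": -0.05,"ax": 0,"ay": 0,"az": 0,"grip": 1}
  ]
}}

```text
t: 23.75
ee_pos: [0.5528, -0.1292, 0.0247]
tool_rot: [-0.098, 0.995, 0.0, -0.0]
contact_force: [0.1, -0.1, 1.3]
opening: 0.0006
grasp_force: 0.0
```

Emit:
{"method": "play_rows", "body": {
  "increments": [
    {"x": 0,"y": 0,"z": -0.05,"ax": 0,"ay": 0,"az": 0,"grip": 1},
    {"x": 0,"y": 0,"z": -0.05,"ax": 0,"ay": 0,"az": 0,"grip": 1}
  ]
}}

```text
t: 24.0
ee_pos: [0.5528, -0.1292, 0.0242]
tool_rot: [-0.098, 0.995, 0.0, -0.0]
contact_force: [0.3, 0.1, 0.9]
opening: 0.0004
grasp_force: 0.0
```

Emit:
{"method": "play_rows", "body": {
  "increments": [
    {"x": 0,"y": 0,"z": -0.05,"ax": 0,"ay": 0,"az": 0,"grip": 1},
    {"x": 0,"y": 0,"z": -0.05,"ax": 0,"ay": 0,"az": 0,"grip": 1}
  ]
}}

```text
t: 24.25
ee_pos: [0.5528, -0.1293, 0.0237]
tool_rot: [-0.098, 0.995, 0.0, -0.0]
contact_force: [0.4, 0.4, 0.1]
opening: 0.0005
grasp_force: 0.0
```

Emit:
{"method": "play_rows", "body": {
  "increments": [
    {"x": 0,"y": 0,"z": -0.05,"ax": 0,"ay": 0,"az": 0,"grip": 1},
    {"x": 0,"y": 0,"z": -0.05,"ax": 0,"ay": 0,"az": 0,"grip": 1}
  ]
}}

```text
t: 24.5
ee_pos: [0.5528, -0.1293, 0.0232]
tool_rot: [-0.098, 0.995, 0.0, -0.0]
contact_force: [0.5, -0.3, 0.1]
opening: 0.0007
grasp_force: 0.0
```

Emit:
{"method": "play_rows", "body": {
  "increments": [
    {"x": 0,"y": 0,"z": -0.05,"ax": 0,"ay": 0,"az": 0,"grip": 1},
    {"x": 0,"y": 0,"z": -0.05,"ax": 0,"ay": 0,"az": 0,"grip": 1}
  ]
}}

```text
t: 24.75
ee_pos: [0.5528, -0.1293, 0.0227]
tool_rot: [-0.098, 0.995, 0.0, -0.0]
contact_force: [0.4, 0.5, -0.6]
opening: 0.0006
grasp_force: 0.0
```

Emit:
{"method": "play_rows", "body": {
  "increments": [
    {"x": 0,"y": 0,"z": -0.05,"ax": 0,"ay": 0,"az": 0,"grip": 1},
    {"x": 0,"y": 0,"z": -0.05,"ax": 0,"ay": 0,"az": 0,"grip": 1}
  ]
}}

```text
t: 25.0
ee_pos: [0.5528, -0.1292, 0.0222]
tool_rot: [-0.098, 0.995, 0.0, -0.0]
contact_force: [0.4, 1.2, -0.4]
opening: 0.0005
grasp_force: 0.0
```

Emit:
{"method": "play_rows", "body": {
  "increments": [
    {"x": 0,"y": 0,"z": -0.05,"ax": 0,"ay": 0,"az": 0,"grip": 1},
    {"x": 0,"y": 0,"z": -0.05,"ax": 0,"ay": 0,"az": 0,"grip": 1}
  ]
}}

```text
t: 25.25
ee_pos: [0.5528, -0.1292, 0.0217]
tool_rot: [-0.098, 0.995, 0.0, -0.0]
contact_force: [-0.6, -0.4, 0.7]
opening: 0.0003
grasp_force: 0.0
```

Run:
```python
from h import *
s=cam('scene');a=cam('wrist');o=arm.get_obs();print(o['ee_pos'],o['contact_force'],o['joint_torque'].round(2))
g=cv2.cvtColor(s['frame'],6); print(g[174:184,295:303])
g=cv2.cvtColor(a['frame'],6); print(g[230:246,312])
for d in(0,.0095): print(proj(s,[[.5528+d*.98,-.1293+d*.2,.0604]]),proj(a,[[.5528-d*.98,-.1293-d*.2,.0604]]))
```

```text
[ 0.55285752 -0.12926114  0.02175221] [-0.05441032  0.17904939  0.4002669 ] [ 0.000e+00 -4.325e+01 -1.028e+01 -5.000e-02  4.000e-02  0.000e+00]
[[41 19  5  2  8  1  5  7]
 [52 21  8  6  7  5  4  9]
 [53 29  7  4  3  2 11 27]
 [54 30  9  9  6  3 18 44]
 [59 45 26 25 17 13 35 56]
 [68 58 49 47 39 34 43 61]
 [71 70 67 66 62 54 61 69]
 [75 74 71 72 70 67 68 73]
 [80 80 78 74 73 73 73 74]
 [87 85 83 80 76 76 75 77]]
[152 150 154 152 149 151 152 141 107  63  24  12  22  19  11  21]
[[299.58748643 176.03218253]] [[318.62227556 252.67581691]]
[[298.56900962 178.45478234]] [[318.55480739 237.05136731]]
```

Emit:
{"method": "play_rows", "body": {
  "increments": [
    {"x": 0,"y": 0,"z": -0.05,"ax": 0,"ay": 0,"az": 0,"grip": 1},
    {"x": 0,"y": 0,"z": -0.05,"ax": 0,"ay": 0,"az": 0,"grip": 1}
  ]
}}

```text
t: 25.6
ee_pos: [0.5528, -0.1292, 0.0212]
tool_rot: [-0.098, 0.995, 0.0, -0.0]
contact_force: [0.3, -0.0, 0.7]
opening: 0.0006
grasp_force: 0.0
```

Emit:
{"method": "play_rows", "body": {
  "increments": [
    {"x": 0,"y": 0,"z": -0.05,"ax": 0,"ay": 0,"az": 0,"grip": 1},
    {"x": 0,"y": 0,"z": -0.05,"ax": 0,"ay": 0,"az": 0,"grip": 1}
  ]
}}

```text
t: 25.85
ee_pos: [0.5528, -0.1292, 0.0207]
tool_rot: [-0.098, 0.995, 0.0, -0.0]
contact_force: [-0.4, -0.1, 0.1]
opening: 0.0005
grasp_force: 0.0
```

Emit:
{"method": "play_rows", "body": {
  "increments": [
    {"x": 0,"y": 0,"z": -0.05,"ax": 0,"ay": 0,"az": 0,"grip": 1},
    {"x": 0,"y": 0,"z": -0.05,"ax": 0,"ay": 0,"az": 0,"grip": 1}
  ]
}}

```text
t: 26.1
ee_pos: [0.5528, -0.1292, 0.0202]
tool_rot: [-0.098, 0.995, 0.0, -0.0]
contact_force: [-0.1, -0.4, -0.1]
opening: 0.0004
grasp_force: 0.0
```

Emit:
{"method": "play_rows", "body": {
  "increments": [
    {"x": 0,"y": 0,"z": -0.05,"ax": 0,"ay": 0,"az": 0,"grip": 1},
    {"x": 0,"y": 0,"z": -0.05,"ax": 0,"ay": 0,"az": 0,"grip": 1}
  ]
}}

```text
t: 26.35
ee_pos: [0.5528, -0.1293, 0.0197]
tool_rot: [-0.098, 0.995, 0.0, -0.0]
contact_force: [-0.2, 0.6, 0.5]
opening: 0.0005
grasp_force: 0.0
```

Emit:
{"method": "play_rows", "body": {
  "increments": [
    {"x": 0,"y": 0,"z": -0.05,"ax": 0,"ay": 0,"az": 0,"grip": 1},
    {"x": 0,"y": 0,"z": -0.05,"ax": 0,"ay": 0,"az": 0,"grip": 1}
  ]
}}

```text
t: 26.6
ee_pos: [0.5529, -0.1293, 0.0193]
tool_rot: [-0.098, 0.995, -0.0, 0.0]
contact_force: [-0.6, 0.3, 0.9]
opening: 0.0004
grasp_force: 0.5
```

Emit:
{"method": "play_rows", "body": {
  "increments": [
    {"x": 0,"y": 0,"z": -0.05,"ax": 0,"ay": 0,"az": 0,"grip": 1},
    {"x": 0,"y": 0,"z": -0.05,"ax": 0,"ay": 0,"az": 0,"grip": 1}
  ]
}}

```text
t: 26.85
ee_pos: [0.5529, -0.1293, 0.0193]
tool_rot: [-0.098, 0.995, -0.0, 0.0]
contact_force: [-1.6, 0.9, 5.1]
opening: 0.0009
grasp_force: 2.6
```

Emit:
{"method": "play_rows", "body": {
  "increments": [
    {"x": -0.1,"y": -0.02,"z": -0.01,"ax": 0,"ay": 0,"az": 0,"grip": 1},
    {"x": -0.29,"y": -0.06,"z": -0.01,"ax": 0,"ay": 0,"az": 0,"grip": 1},
    {"x": -0.49,"y": -0.1,"z": -0.01,"ax": 0,"ay": 0,"az": 0,"grip": 1},
    {"x": -0.78,"y": -0.155,"z": -0.01,"ax": 0,"ay": 0,"az": 0,"grip": 1},
    {"x": -1.08,"y": -0.215,"z": -0.01,"ax": 0,"ay": 0,"az": 0,"grip": 1},
    {"x": -1.37,"y": -0.27,"z": -0.01,"ax": 0,"ay": 0,"az": 0,"grip": 1}
  ]
}}

```text
t: 27.6
ee_pos: [0.5407, -0.1327, 0.0193]
tool_rot: [-0.098, 0.995, -0.001, 0.002]
contact_force: [0.5, 0.6, 5.5]
opening: 0.0002
grasp_force: 2.6
```

```bash
cat > plate.py <<'E'
from h import *
import sys
a=cam(sys.argv[1] if len(sys.argv)>1 else 'scene');o=arm.get_obs();print(o['t'],o['ee_pos'].round(4),o['contact_force'].round(1),o['opening'])
for l in ('plate_center','cradle_edge'):
    for d in arm.place_of(a,l): print(l,round(d['p'],2),w(a,d['position']).round(4))
for d in arm.cut_out(a,'plate_center'):
    c=max(cv2.findContours(d['region'].astype(np.uint8),0,1)[0],key=cv2.contourArea); print(round(d['p'],2),int(d['region'].sum()),cv2.approxPolyDP(c,3,True)[:,0].tolist())
    print(onplane(a,cv2.approxPolyDP(c,3,True)[:,0],.0604)[:,:2].round(4).tolist())
E
python3 plate.py
```

```text
27.65 [ 0.5403 -0.1327  0.0193] [2.  0.2 5.8] 0.0004674650550803537
plate_center 0.74 [ 0.547  -0.0116  0.0047]
plate_center 0.67 [ 0.5293 -0.1377  0.0541]
plate_center 0.59 [ 0.6888 -0.2035  0.0034]
cradle_edge 0.69 [ 0.4915 -0.1403  0.0543]
0.8 222 [[326, 195], [325, 200], [337, 210], [345, 203], [333, 193]]
[[0.5716, -0.0232], [0.5886, -0.017], [0.6008, 0.0317], [0.5674, 0.041], [0.5546, -0.008]]
0.76 473 [[247, 202], [256, 223], [271, 216], [262, 195]]
[[0.7132, -0.2195], [0.7596, -0.1558], [0.7175, -0.1299], [0.6697, -0.1935]]
0.71 234 [[293, 170], [289, 180], [305, 186], [310, 173], [299, 176]]
[[0.5438, -0.1591], [0.5819, -0.1504], [0.5759, -0.0957], [0.5267, -0.1067], [0.5536, -0.131]]
```

Emit:
{"method": "play_rows", "body": {
  "increments": [
    {"x": -0.29,"y": -0.06,"z": 0,"ax": 0,"ay": 0,"az": 0,"grip": 1},
    {"x": -0.59,"y": -0.12,"z": 0,"ax": 0,"ay": 0,"az": 0,"grip": 1},
    {"x": -0.88,"y": -0.175,"z": 0,"ax": 0,"ay": 0,"az": 0,"grip": 1},
    {"x": -1.18,"y": -0.235,"z": 0,"ax": 0,"ay": 0,"az": 0,"grip": 1},
    {"x": -1.47,"y": -0.29,"z": 0,"ax": 0,"ay": 0,"az": 0,"grip": 1},
    {"x": -1.77,"y": -0.35,"z": 0,"ax": 0,"ay": 0,"az": 0,"grip": 1},
    {"x": -2.06,"y": -0.41,"z": 0,"ax": 0,"ay": 0,"az": 0,"grip": 1},
    {"x": -2.3,"y": -0.455,"z": 0,"ax": 0,"ay": 0,"az": 0,"grip": 1},
    {"x": -2.4,"y": -0.475,"z": 0,"ax": 0,"ay": 0,"az": 0,"grip": 1},
    {"x": -2.4,"y": -0.475,"z": 0,"ax": 0,"ay": 0,"az": 0,"grip": 1}
  ]
}}

```text
t: 29.05
ee_pos: [0.5166, -0.1375, 0.0193]
tool_rot: [-0.098, 0.995, -0.001, 0.001]
contact_force: [1.5, -0.2, 5.9]
opening: 0.0003
grasp_force: 3.0
```

Emit:
{"method": "play_rows", "body": {
  "increments": [
    {"x": 0,"y": 0,"z": 0.2,"ax": 0,"ay": 0,"az": 0,"grip": 1},
    {"x": 0,"y": 0,"z": 4,"ax": 0,"ay": 0,"az": 0,"grip": 1},
    {"x": 0,"y": 0,"z": 5,"ax": 0,"ay": 0,"az": 0,"grip": 0.7},
    {"x": 0,"y": 0,"z": 5,"ax": 0,"ay": 0,"az": 0,"grip": 0},
    {"x": 0,"y": 0,"z": 5,"ax": 0,"ay": 0,"az": 0,"grip": 0}
  ]
}}

```text
t: 29.68
ee_pos: [0.5142, -0.1363, 0.0677]
tool_rot: [-0.098, 0.995, 0.001, -0.001]
contact_force: [0.3, 0.7, -0.9]
opening: 0.0227
grasp_force: 0.0
```

```bash
python3 plate.py; python3 look.py ov1 plate_center; python3 plate.py wrist
python3 - <<'E'
import cv2
a=cv2.imread('pics/ov1.png'); cv2.imwrite('pics/ov1v.png',cv2.resize(cv2.convertScaleAbs(a[0:280,210:430],alpha=1.4),(600,763)[:2]) if 0 else cv2.resize(cv2.convertScaleAbs(a[20:270,170:470],alpha=1.4),(720,600),interpolation=2))
E
```

```text
29.725 [ 0.5142 -0.1363  0.0676] [-0.1 -0.4  0.3] 0.026580908686426548
plate_center 0.9 [ 0.5026 -0.1402  0.056 ]
plate_center 0.69 [ 5.444e-01 -1.120e-02  5.000e-04]
plate_center 0.68 [ 0.6711 -0.007  -0.0021]
plate_center 0.61 [ 0.6926 -0.2016  0.0028]
cradle_edge 0.76 [ 0.4909 -0.1418  0.051 ]
0.73 369 [[302, 155], [293, 174], [308, 179], [316, 158], [307, 162]]
[[0.48, -0.1642], [0.5566, -0.1512], [0.5491, -0.1008], [0.4676, -0.1192], [0.4954, -0.1363]]
0.63 511 [[262, 195], [247, 200], [256, 224], [272, 219]]
[[0.6697, -0.1935], [0.7074, -0.2235], [0.7624, -0.1539], [0.7246, -0.1218]]
0.56 205 [[325, 196], [338, 209], [344, 205], [331, 192]]
[[0.5762, -0.024], [0.5963, 0.0326], [0.575, 0.0417], [0.5546, -0.0151]]
29.925 [ 0.5147 -0.1365  0.0679] [-1.949e-01  9.808e-01  9.000e-04] [ 0.25 -0.17  0.68]
[ 0.435 -0.153  0.27 ] [[-0.19, 0.94, 0.29], [0.98, 0.19, 0.06], [0.0, 0.3, -0.96]] [321.49651188   0.         317.27255541]
plate_center [(0.91, [0.4985, -0.1396, 0.0601]), (0.75, [0.5429, -0.0095, -0.0006])]
30.025 [ 0.5149 -0.1366  0.0682] [ 0.1 -0.5  0.3] 0.05065247718536194
plate_center 0.86 [ 0.4984 -0.1419  0.0605]
plate_center 0.56 [ 0.5446 -0.0109 -0.0015]
0.72 11286 [[272, 131], [277, 269], [351, 269], [357, 132]]
[[0.459, -0.178], [0.5563, -0.1592], [0.5457, -0.1061], [0.4491, -0.1245]]
0.62 1585 [[406, 256], [486, 254], [489, 249], [425, 222]]
[[0.5278, -0.0695], [0.515, -0.0134], [0.5108, -0.0127], [0.4999, -0.0637]]
```

Emit:
{"method": "play_rows", "body": {
  "force": 15,
  "increments": [
    {"x": -2.4,"y": -0.55,"z": 0,"ax": 0,"ay": 0,"az": 0,"grip": 0},
    {"x": -4.87,"y": -1.1,"z": 0,"ax": 0,"ay": 0,"az": 0,"grip": 0},
    {"x": -4.87,"y": -1.1,"z": 0,"ax": 0,"ay": 0,"az": 0,"grip": 0},
    {"x": -4.87,"y": -1.1,"z": -1,"ax": 0,"ay": 0,"az": 0,"grip": 0},
    {"x": -4.87,"y": -1.1,"z": -3,"ax": 0,"ay": 0,"az": 0,"grip": 0}
  ]
}}

```text
t: 30.8
ee_pos: [0.4686, -0.1484, 0.0386]
tool_rot: [-0.098, 0.995, -0.001, 0.002]
contact_force: [-0.3, 0.5, 0.0]
opening: 0.0869
grasp_force: 0.0
```

```bash
python3 plate.py wrist
```

```text
30.85 [ 0.4667 -0.1474  0.0362] [-0.3 -0.1 -0.3] 0.08680316800529214
plate_center 0.65 [ 0.4964 -0.1395  0.0594]
0.63 8676 [[272, 217], [276, 282], [360, 280], [362, 215]]
[[0.4591, -0.1786], [0.5023, -0.1693], [0.4903, -0.1172], [0.4474, -0.1263]]
```

Emit:
{"method": "play_rows", "body": {
  "force": 15,
  "increments": [
    {"x": 0,"y": 0,"z": -1,"ax": 0,"ay": 0,"az": 0,"grip": 0},
    {"x": 0,"y": 0,"z": -2,"ax": 0,"ay": 0,"az": 0,"grip": 0},
    {"x": 0,"y": 0,"z": -2.7,"ax": 0,"ay": 0,"az": 0,"grip": 0},
    {"x": 0,"y": 0,"z": -2.95,"ax": 0,"ay": 0,"az": 0,"grip": 0},
    {"x": 0,"y": 0,"z": -2.95,"ax": 0,"ay": 0,"az": 0,"grip": 0}
  ]
}}

```text
t: 31.62
ee_pos: [0.4663, -0.1477, 0.0089]
tool_rot: [-0.098, 0.995, 0.0, -0.0]
contact_force: [0.3, 0.6, -0.9]
opening: 0.0871
grasp_force: 0.0
```

Emit:
{"method": "play_rows", "body": {
  "force": 15,
  "increments": [
    {"x": 0,"y": 0,"z": 0,"ax": 0,"ay": 0,"az": 0,"grip": 0.3},
    {"x": 0,"y": 0,"z": 0,"ax": 0,"ay": 0,"az": 0,"grip": 0.33},
    {"x": 0,"y": 0,"z": 0,"ax": 0,"ay": 0,"az": 0,"grip": 0.36},
    {"x": 0,"y": 0,"z": 0,"ax": 0,"ay": 0,"az": 0,"grip": 0.4},
    {"x": 0,"y": 0,"z": 0,"ax": 0,"ay": 0,"az": 0,"grip": 0.5},
    {"x": 0,"y": 0,"z": 0,"ax": 0,"ay": 0,"az": 0,"grip": 0.5}
  ]
}}

```text
t: 32.38
ee_pos: [0.4665, -0.1477, 0.0092]
tool_rot: [-0.098, 0.995, -0.0, 0.0]
contact_force: [-0.3, 0.2, 0.9]
opening: 0.0554
grasp_force: 15.0
```

Emit:
{"method": "play_rows", "body": {
  "increments": [
    {"x": 0,"y": 0,"z": 0.2,"ax": 0,"ay": 0,"az": 0,"grip": 0.5},
    {"x": 0,"y": 0,"z": 0.6,"ax": 0,"ay": 0,"az": 0,"grip": 0.5},
    {"x": 0,"y": 0,"z": 1.3,"ax": 0,"ay": 0,"az": 0,"grip": 0.5},
    {"x": 0,"y": 0,"z": 2.2,"ax": 0,"ay": 0,"az": 0,"grip": 0.5},
    {"x": 0,"y": 0,"z": 3.2,"ax": 0,"ay": 0,"az": 0,"grip": 0.5},
    {"x": 0,"y": 0,"z": 4.0,"ax": 0,"ay": 0,"az": 0,"grip": 0.5},
    {"x": 0,"y": 0,"z": 4.0,"ax": 0,"ay": 0,"az": 0,"grip": 0.5}
  ]
}}

```text
t: 33.25
ee_pos: [0.467, -0.148, 0.05]
tool_rot: [-0.098, 0.995, -0.001, 0.001]
contact_force: [0.3, 0.0, 0.3]
opening: 0.0554
grasp_force: 15.0
```

```bash
python3 plate.py wrist; python3 plate.py scene; python3 plate.py top
```

```text
33.3 [ 0.4667 -0.1478  0.0496] [-0.2 -0.4 -0.9] 0.055447182917149965
plate_center 0.93 [ 0.5016 -0.1382  0.0995]
0.73 7786 [[371, 238], [265, 238], [266, 279], [368, 282]]
[[0.4639, -0.114], [0.4773, -0.1813], [0.507, -0.1762], [0.4958, -0.1081]]
33.5 [ 0.4661 -0.1476  0.0488] [ 0.3  0.5 -1.4] 0.05541069796454104
plate_center 0.89 [ 0.5037 -0.1398  0.0954]
plate_center 0.73 [ 0.6916 -0.2009  0.0041]
plate_center 0.59 [ 0.5445 -0.0084  0.0031]
0.7 495 [[261, 194], [247, 199], [256, 224], [272, 218]]
[[0.6682, -0.1982], [0.7044, -0.2255], [0.7624, -0.1539], [0.7217, -0.1236]]
0.59 512 [[303, 143], [291, 168], [307, 172], [316, 148]]
[[0.4374, -0.186], [0.5405, -0.1686], [0.5282, -0.1168], [0.4335, -0.1391]]
0.59 232 [[324, 197], [338, 210], [345, 204], [332, 192]]
[[0.5809, -0.0249], [0.5993, 0.0343], [0.5704, 0.0426], [0.553, -0.0124]]
33.7 [ 0.4663 -0.1476  0.0489] [ 0.2 -0.2 -0. ] 0.055541428824091
plate_center 0.82 [ 0.6903 -0.2028  0.001 ]
plate_center 0.68 [ 0.5049 -0.1422  0.101 ]
plate_center 0.67 [ 0.5437 -0.0125  0.0017]
cradle_edge 0.94 [ 0.4881 -0.146   0.0584]
0.71 784 [[378, 133], [368, 149], [397, 169], [407, 153]]
[[0.7233, -0.1693], [0.6833, -0.144], [0.6333, -0.2143], [0.6729, -0.2398]]
0.64 366 [[304, 199], [302, 212], [326, 215], [327, 203]]
[[0.5604, 0.0137], [0.5288, 0.0185], [0.5213, -0.0398], [0.5504, -0.0423]]
0.63 349 [[378, 200], [355, 204], [360, 225]]
[[0.5573, -0.1665], [0.5477, -0.1104], [0.4968, -0.122]]
```

Emit:
{"method": "play_rows", "body": {
  "increments": [
    {"x": 0.1,"y": 0.5,"z": 0,"ax": 0,"ay": 0,"az": 0,"grip": 0.5},
    {"x": 0.3,"y": 1.6,"z": 0,"ax": 0,"ay": 0,"az": 0,"grip": 0.5},
    {"x": 0.6,"y": 3.4,"z": 0,"ax": 0,"ay": 0,"az": -0.002,"grip": 0.5},
    {"x": 1.0,"y": 5.9,"z": 0,"ax": 0,"ay": 0,"az": -0.004,"grip": 0.5},
    {"x": 1.5,"y": 8.7,"z": 0,"ax": 0,"ay": 0,"az": -0.008,"grip": 0.5},
    {"x": 2.0,"y": 11.7,"z": 0,"ax": 0,"ay": 0,"az": -0.008,"grip": 0.5},
    {"x": 2.55,"y": 14.7,"z": 0,"ax": 0,"ay": 0,"az": -0.008,"grip": 0.5},
    {"x": 3.05,"y": 17.7,"z": 0,"ax": 0,"ay": 0,"az": -0.008,"grip": 0.5},
    {"x": 3.6,"y": 20.7,"z": 0,"ax": 0,"ay": 0,"az": -0.008,"grip": 0.5},
    {"x": 4.1,"y": 23.7,"z": 0,"ax": 0,"ay": 0,"az": -0.008,"grip": 0.5},
    {"x": 4.6,"y": 26.5,"z": 0,"ax": 0,"ay": 0,"az": -0.008,"grip": 0.5},
    {"x": 5.05,"y": 29.2,"z": 0,"ax": 0,"ay": 0,"az": -0.008,"grip": 0.5},
    {"x": 5.4,"y": 31.2,"z": 0,"ax": 0,"ay": 0,"az": -0.008,"grip": 0.5},
    {"x": 5.65,"y": 32.5,"z": 0,"ax": 0,"ay": 0,"az": -0.008,"grip": 0.5},
    {"x": 5.72,"y": 33.0,"z": 0,"ax": 0,"ay": 0,"az": -0.008,"grip": 0.5},
    {"x": 5.72,"y": 33.0,"z": 0,"ax": 0,"ay": 0,"az": -0.008,"grip": 0.5},
    {"x": 5.72,"y": 33.0,"z": -1,"ax": 0,"ay": 0,"az": -0.008,"grip": 0.5},
    {"x": 5.72,"y": 33.0,"z": -2,"ax": 0,"ay": 0,"az": -0.008,"grip": 0.5},
    {"x": 5.72,"y": 33.0,"z": -3,"ax": 0,"ay": 0,"az": -0.008,"grip": 0.5},
    {"x": 5.72,"y": 33.0,"z": -3,"ax": 0,"ay": 0,"az": -0.008,"grip": 0.5}
  ]
}}

```text
t: 36.35
ee_pos: [0.5227, 0.1819, 0.0179]
tool_rot: [-0.094, 0.996, -0.0, -0.001]
contact_force: [-0.7, 0.3, -0.4]
opening: 0.0553
grasp_force: 15.0
```

Run:
```python
from h import *
import pickle
for n in('scene','wrist','top'):
    a=cam(n); o=arm.get_obs(); pickle.dump(a,open(f'pics/pl_{n}.pkl','wb'))
    print(n,o['ee_pos'].round(4),o['contact_force'].round(1))
    for l in('plate_center','block_stop','block'):
        for d in arm.place_of(a,l): print(l,round(d['p'],2),w(a,d['position']).round(4))
    if n!='top':
        f=a['frame']; u,v=map(int,proj(a,(.565,.19,.05))[0]); k=40 if n=='scene' else 90
        print(u,v); v=max(v,k); im=cv2.resize(cv2.convertScaleAbs(f[v-k:v+k,u-k:u+k],alpha=2),(400,400),interpolation=2)
        cv2.imwrite(f'pics/pl_{n}.png',im)
cv2.imwrite('pics/pl.png',np.hstack([cv2.imread('pics/pl_scene.png'),cv2.imread('pics/pl_wrist.png')]))
```

```text
scene [0.5232 0.1821 0.0184] [ 0.3 -0.3  0.8]
plate_center 0.89 [ 0.6924 -0.1994  0.0033]
plate_center 0.68 [0.559  0.1887 0.0655]
plate_center 0.62 [ 5.458e-01 -9.200e-03  5.000e-04]
plate_center 0.53 [ 0.67   -0.0021 -0.0031]
block_stop 0.69 [0.6128 0.2014 0.0352]
block 0.65 [ 0.5815  0.1951 -0.0076]
block 0.27 [ 0.4925 -0.1411  0.0516]
389 225
wrist [0.524  0.1823 0.0194] [-0.8  0.7 -1. ]
plate_center 0.91 [ 0.5427 -0.0082 -0.0011]
plate_center 0.64 [0.556  0.1887 0.0695]
318 307
top [0.5238 0.1824 0.0194] [ 0.1 -0.6 -0.3]
plate_center 0.73 [ 0.5454 -0.0131  0.0037]
plate_center 0.65 [ 0.6889 -0.202   0.0013]
block_stop 0.55 [0.6145 0.2    0.0439]
block 0.46 [ 0.576   0.1907 -0.0101]
```

View pics/pl.png

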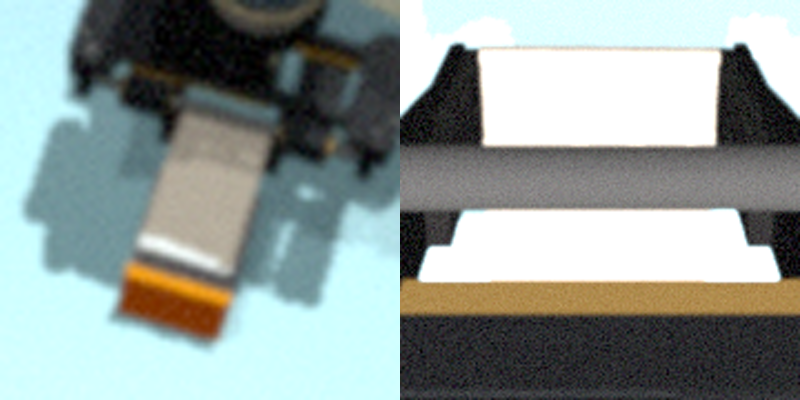

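Emit:
{"method": "play_rows", "body": {
  "increments": [
    {"x": 0,"y": 0,"z": -0.5,"ax": 0,"ay": 0,"az": 0,"grip": 0.5},
    {"x": 0,"y": 0,"z": -1.2,"ax": 0,"ay": 0,"az": 0,"grip": 0.5},
    {"x": 0,"y": 0,"z": -1.7,"ax": 0,"ay": 0,"az": 0,"grip": 0.5},
    {"x": 0,"y": 0,"z": -2.0,"ax": 0,"ay": 0,"az": 0,"grip": 0.5},
    {"x": 0,"y": 0,"z": -2.1,"ax": 0,"ay": 0,"az": 0,"grip": 0.5},
    {"x": 0,"y": 0,"z": -2.1,"ax": 0,"ay": 0,"az": 0,"grip": 0.5}
  ]
}}

```text
t: 37.7
ee_pos: [0.5237, 0.1823, -0.0019]
tool_rot: [-0.094, 0.996, -0.0, 0.0]
contact_force: [0.0, 0.1, -1.2]
opening: 0.0553
grasp_force: 15.0
```

Emit:
{"method": "play_rows", "body": {
  "increments": [
    {"x": 0,"y": 0,"z": -0.05,"ax": 0,"ay": 0,"az": 0,"grip": 0.5},
    {"x": 0,"y": 0,"z": -0.1,"ax": 0,"ay": 0,"az": 0,"grip": 0.5},
    {"x": 0,"y": 0,"z": -0.1,"ax": 0,"ay": 0,"az": 0,"grip": 0.5}
  ]
}}

```text
t: 38.08
ee_pos: [0.5237, 0.1823, -0.0028]
tool_rot: [-0.094, 0.996, -0.0, 0.0]
contact_force: [-0.0, -0.3, -0.9]
opening: 0.0549
grasp_force: 15.0
```

Emit:
{"method": "play_rows", "body": {
  "increments": [
    {"x": 0,"y": 0,"z": -0.05,"ax": 0,"ay": 0,"az": 0,"grip": 0.5},
    {"x": 0,"y": 0,"z": -0.1,"ax": 0,"ay": 0,"az": 0,"grip": 0.5},
    {"x": 0,"y": 0,"z": -0.1,"ax": 0,"ay": 0,"az": 0,"grip": 0.5}
  ]
}}

```text
t: 38.45
ee_pos: [0.5236, 0.1823, -0.0039]
tool_rot: [-0.094, 0.996, 0.0, -0.0]
contact_force: [0.1, -1.4, -0.3]
opening: 0.0553
grasp_force: 15.0
```

Run:
```python
from h import *
for i in range(6): 
    a=cam('scene'); o=arm.get_obs(); print(o['ee_pos'].round(4),o['contact_force'].round(1),o['torque'].round(2))
```

```text
[ 0.5236  0.1823 -0.0039] [ 0.1  0.1 -2. ] [ 0.02 -0.04  0.07]
[ 0.5236  0.1823 -0.0039] [-0.8  0.7 -0.7] [0.03 0.06 0.01]
[ 0.5237  0.1823 -0.0038] [-0.6  0.2  0.1] [ 0.02  0.04 -0.  ]
[ 0.5237  0.1823 -0.0038] [-0.1 -0.6  0. ] [0.02 0.04 0.04]
[ 0.5237  0.1823 -0.0039] [ 0.5  0.1 -0.8] [ 0.03 -0.06  0.01]
[ 0.5237  0.1823 -0.0038] [ 0.9 -0.9  0. ] [0.08 0.06 0.01]
```

Emit:
{"method": "play_rows", "body": {
  "increments": [
    {"x": 0,"y": 0,"z": -0.05,"ax": 0,"ay": 0,"az": 0,"grip": 0.5},
    {"x": 0,"y": 0,"z": -0.1,"ax": 0,"ay": 0,"az": 0,"grip": 0.5},
    {"x": 0,"y": 0,"z": -0.1,"ax": 0,"ay": 0,"az": 0,"grip": 0.5}
  ]
}}

```text
t: 39.12
ee_pos: [0.5236, 0.1823, -0.0049]
tool_rot: [-0.094, 0.996, -0.0, -0.0]
contact_force: [-0.3, 0.2, -1.6]
opening: 0.0552
grasp_force: 15.0
```

Emit:
{"method": "play_rows", "body": {
  "increments": [
    {"x": 0,"y": 0,"z": -0.05,"ax": 0,"ay": 0,"az": 0,"grip": 0.5},
    {"x": 0,"y": 0,"z": -0.1,"ax": 0,"ay": 0,"az": 0,"grip": 0.5},
    {"x": 0,"y": 0,"z": -0.1,"ax": 0,"ay": 0,"az": 0,"grip": 0.5}
  ]
}}

```text
t: 39.5
ee_pos: [0.5237, 0.1823, -0.0057]
tool_rot: [-0.094, 0.996, -0.0, 0.0]
contact_force: [-1.1, -0.8, 1.2]
opening: 0.0557
grasp_force: 15.0
```

Emit:
{"method": "play_rows", "body": {
  "increments": [
    {"x": 0,"y": 0,"z": -0.05,"ax": 0,"ay": 0,"az": 0,"grip": 0.5},
    {"x": 0,"y": 0,"z": -0.05,"ax": 0,"ay": 0,"az": 0,"grip": 0.5}
  ]
}}

```text
t: 39.75
ee_pos: [0.5237, 0.1823, -0.0061]
tool_rot: [-0.094, 0.996, 0.0, 0.0]
contact_force: [-0.8, -0.2, 3.5]
opening: 0.0555
grasp_force: 15.0
```

Emit:
{"method": "play_rows", "body": {
  "increments": [
    {"x": 0,"y": 0,"z": -0.05,"ax": 0,"ay": 0,"az": 0,"grip": 0.5},
    {"x": 0,"y": 0,"z": -0.05,"ax": 0,"ay": 0,"az": 0,"grip": 0.5}
  ]
}}

```text
t: 40.0
ee_pos: [0.5237, 0.1823, -0.0066]
tool_rot: [-0.094, 0.996, -0.0, 0.0]
contact_force: [-0.7, -0.4, 5.8]
opening: 0.0555
grasp_force: 15.0
```

Emit:
{"method": "play_rows", "body": {
  "increments": [
    {"x": 0,"y": 0,"z": 0.06,"ax": 0,"ay": 0,"az": 0,"grip": 0.5},
    {"x": 0.1,"y": 0.02,"z": 0.06,"ax": 0,"ay": 0,"az": 0,"grip": 0.5},
    {"x": 0.2,"y": 0.04,"z": 0.06,"ax": 0,"ay": 0,"az": 0,"grip": 0.5},
    {"x": 0.29,"y": 0.055,"z": 0.06,"ax": 0,"ay": 0,"az": 0,"grip": 0.5},
    {"x": 0.29,"y": 0.055,"z": 0.06,"ax": 0,"ay": 0,"az": 0,"grip": 0.5}
  ]
}}

```text
t: 40.62
ee_pos: [0.5267, 0.1829, -0.0063]
tool_rot: [-0.094, 0.996, 0.0, 0.0]
contact_force: [-0.6, -0.6, 3.7]
opening: 0.0556
grasp_force: 15.0
```

Emit:
{"method": "play_rows", "body": {
  "increments": [
    {"x": 0.05,"y": 0.01,"z": 0,"ax": 0,"ay": 0,"az": 0,"grip": 0.5},
    {"x": 0.1,"y": 0.02,"z": 0,"ax": 0,"ay": 0,"az": 0,"grip": 0.5},
    {"x": 0.1,"y": 0.02,"z": 0,"ax": 0,"ay": 0,"az": 0,"grip": 0.5}
  ]
}}

```text
t: 41.0
ee_pos: [0.5276, 0.183, -0.0062]
tool_rot: [-0.094, 0.996, 0.0, 0.0]
contact_force: [-1.1, -0.3, 4.1]
opening: 0.0554
grasp_force: 15.0
```

Emit:
{"method": "play_rows", "body": {
  "increments": [
    {"x": 0.05,"y": 0.01,"z": 0,"ax": 0,"ay": 0,"az": 0,"grip": 0.5},
    {"x": 0.05,"y": 0.01,"z": 0,"ax": 0,"ay": 0,"az": 0,"grip": 0.5}
  ]
}}

```text
t: 41.25
ee_pos: [0.5281, 0.1831, -0.0062]
tool_rot: [-0.094, 0.996, -0.0, 0.0]
contact_force: [-1.8, -0.3, 4.3]
opening: 0.0554
grasp_force: 15.0
```

Continue in 0.5 mm steps until the stop pushes back.

Emit:
{"method": "play_rows", "body": {
  "increments": [
    {"x": 0.05,"y": 0.01,"z": 0,"ax": 0,"ay": 0,"az": 0,"grip": 0.5},
    {"x": 0.05,"y": 0.01,"z": 0,"ax": 0,"ay": 0,"az": 0,"grip": 0.5}
  ]
}}

```text
t: 41.5
ee_pos: [0.5282, 0.1832, -0.0062]
tool_rot: [-0.094, 0.996, -0.0, -0.0]
contact_force: [-2.2, -0.9, 5.3]
opening: 0.0556
grasp_force: 15.0
```

Emit:
{"method": "play_rows", "body": {
  "increments": [
    {"x": 0.05,"y": 0.01,"z": 0,"ax": 0,"ay": 0,"az": 0,"grip": 0.5},
    {"x": 0.05,"y": 0.01,"z": 0,"ax": 0,"ay": 0,"az": 0,"grip": 0.5}
  ]
}}

```text
t: 41.75
ee_pos: [0.5282, 0.1832, -0.0063]
tool_rot: [-0.094, 0.996, -0.0, -0.001]
contact_force: [-3.3, -1.1, 5.3]
opening: 0.0552
grasp_force: 15.0
```

Emit:
{"method": "play_rows", "body": {
  "increments": [
    {"x": 0.05,"y": 0.01,"z": 0,"ax": 0,"ay": 0,"az": 0,"grip": 0.5},
    {"x": 0.05,"y": 0.01,"z": 0,"ax": 0,"ay": 0,"az": 0,"grip": 0.5}
  ]
}}

```text
t: 42.0
ee_pos: [0.5282, 0.1832, -0.0063]
tool_rot: [-0.094, 0.996, -0.0, -0.001]
contact_force: [-4.1, -1.0, 6.7]
opening: 0.0555
grasp_force: 15.0
```

Emit:
{"method": "play_rows", "body": {
  "increments": [
    {"x": -0.05,"y": -0.01,"z": 0.04,"ax": 0,"ay": 0,"az": 0,"grip": 0.5},
    {"x": -0.05,"y": -0.01,"z": 0.06,"ax": 0,"ay": 0,"az": 0,"grip": 0.5},
    {"x": -0.05,"y": -0.01,"z": 0.06,"ax": 0,"ay": 0,"az": 0,"grip": 0.5}
  ]
}}

```text
t: 42.38
ee_pos: [0.5283, 0.1832, -0.0061]
tool_rot: [-0.094, 0.996, -0.0, -0.001]
contact_force: [-3.1, -1.3, 0.8]
opening: 0.0555
grasp_force: 15.0
```

Run:
```python
from h import *
F=[]
for i in range(6): 
    a=cam('scene'); o=arm.get_obs(); F.append(o['contact_force'])
print(np.mean(F,0),o['ee_pos'],o['tool_rot'])
```

```text
[-3.04327801 -1.17322443  0.30549339] [ 0.52832452  0.18321305 -0.00597752] [-9.40225058e-02  9.95569767e-01 -6.74065666e-05 -7.76022524e-04]
```

Emit:
{"method": "play_rows", "body": {
  "force": 3,
  "increments": [
    {"x": 0,"y": 0,"z": 0,"ax": 0,"ay": 0,"az": 0,"grip": 0.5},
    {"x": 0,"y": 0,"z": 0,"ax": 0,"ay": 0,"az": 0,"grip": 0.5},
    {"x": 0,"y": 0,"z": 0,"ax": 0,"ay": 0,"az": 0,"grip": 0.34},
    {"x": 0,"y": 0,"z": 0,"ax": 0,"ay": 0,"az": 0,"grip": 0.3},
    {"x": 0,"y": 0,"z": 0,"ax": 0,"ay": 0,"az": 0,"grip": 0.2},
    {"x": 0,"y": 0,"z": 0,"ax": 0,"ay": 0,"az": 0,"grip": 0.05},
    {"x": 0,"y": 0,"z": 0,"ax": 0,"ay": 0,"az": 0,"grip": 0},
    {"x": 0,"y": 0,"z": 0,"ax": 0,"ay": 0,"az": 0,"grip": 0}
  ]
}}

```text
t: 43.68
ee_pos: [0.5291, 0.1834, -0.0057]
tool_rot: [-0.094, 0.996, 0.0, 0.0]
contact_force: [0.1, -0.2, -0.3]
opening: 0.0854
grasp_force: 0.0
```

Emit:
{"method": "play_rows", "body": {
  "increments": [
    {"x": 0,"y": 0,"z": 1,"ax": 0,"ay": 0,"az": 0,"grip": 0},
    {"x": 0,"y": 0,"z": 3,"ax": 0,"ay": 0,"az": 0,"grip": 0},
    {"x": 0,"y": 0,"z": 7,"ax": 0,"ay": 0,"az": 0,"grip": 0},
    {"x": 4,"y": 0,"z": 12,"ax": 0,"ay": 0,"az": 0,"grip": 0},
    {"x": 8,"y": 2,"z": 17,"ax": 0,"ay": 0,"az": 0,"grip": 0},
    {"x": 8,"y": 2,"z": 17,"ax": 0,"ay": 0,"az": 0,"grip": 0},
    {"x": 8,"y": 2,"z": 17,"ax": 0,"ay": 0,"az": 0,"grip": 0}
  ]
}}

```text
t: 44.55
ee_pos: [0.6082, 0.2033, 0.1644]
tool_rot: [-0.094, 0.996, -0.0, -0.0]
contact_force: [-0.6, 0.6, -0.2]
opening: 0.0868
grasp_force: 0.0
```

Run:
```python
from h import *
import pickle
a=cam('wrist');o=arm.get_obs();print(o['t'],o['ee_pos'],o['contact_force'])
pickle.dump(a,open('pics/fin.pkl','wb'))
for l in('plate_center','block_stop'):
    for d in arm.place_of(a,l): print(l,round(d['p'],2),w(a,d['position']).round(4))
hsv=cv2.cvtColor(a['frame'],cv2.COLOR_BGR2HSV)
m=cv2.inRange(hsv,(3,120,60),(22,255,255)); n,lab,st,ce=cv2.connectedComponentsWithStats(m)
for i in range(1,n):
    if st[i,4]>80: print('orange',st[i],cv2.minAreaRect(np.argwhere(lab==i)[:,::-1].astype(np.float32)))
for d in arm.cut_out(a,'plate_center'):
    c=max(cv2.findContours(d['region'].astype(np.uint8),0,1)[0],key=cv2.contourArea); q=cv2.approxPolyDP(c,4,True)[:,0]
    print(round(d['p'],2),q.tolist(),onplane(a,q,.044)[:,:2].round(4).tolist())
# predicted seat
X=np.array([.9824,.1869]);Y=np.array([-.1869,.9824]);S=np.array([.615,.1997])
for s,t in((0,-.028),(0,.028),(-.1,.028),(-.1,-.028)): print(proj(a,[*(S+s*X+t*Y),.0438]).round(1))
for s,t in((0,-.032),(0,.032),(.008,.032),(.008,-.032)): print('stop',proj(a,[*(S+s*X+t*Y),.0528]).round(1))
```

```text
44.6 [0.60682969 0.20299164 0.16318964] [-0.4844388  -0.28682726 -0.01411779]
plate_center 0.93 [ 0.5447 -0.0087 -0.0011]
plate_center 0.64 [0.5582 0.192  0.0441]
block_stop 0.78 [0.6113 0.1952 0.0408]
orange [468  54  74 129 980] ((503.7584533691406, 118.36912536621094), (7.180883884429932, 145.96246337890625), 28.442928314208984)
orange [282 188  63  10 542] ((313.0, 192.5), (9.0, 62.0), 90.0)
orange [444 266  31  16 342] ((459.0, 273.5), (15.0, 30.0), 90.0)
orange [129 271  29  55 517] ((140.73313903808594, 296.9796447753906), (21.883024215698242, 55.77528381347656), 13.448614120483398)
orange [487 272  19  54 361] ((497.005859375, 298.076416015625), (53.53416061401367, 15.952873229980469), 85.60128784179688)
orange [ 293  337  322   21 4757] ((453.49993896484375, 346.9999694824219), (320.99993896484375, 19.999996185302734), -0.0)
0.79 [[0, 181], [1, 209], [14, 193]] [[0.6674, -0.119], [0.6988, -0.121], [0.678, -0.106]]
0.72 [[284, 86], [286, 188], [339, 187], [340, 86]] [[0.5213, 0.154], [0.6195, 0.1717], [0.6082, 0.2255], [0.5114, 0.206]]
0.56 [[106, 49], [99, 83], [159, 106], [167, 75]] [[0.5203, -0.0112], [0.5514, -0.0178], [0.5618, 0.0387], [0.5323, 0.0448]]
[[286.4 188.7]]
[[340.3 188.7]]
[[342.6  86.7]]
[[283.4  86.7]]
stop [[281.6 191. ]]
stop [[344.9 191. ]]
stop [[344.7 198.6]]
stop [[281.9 198.6]]
```

```bash
python3 -c "
from station import arm
print(arm.hand_in())"
```

```text
the job is handed in; nothing more can be done
None
```

The job is handed in at about 45 s of the 69 s limit: the plate lies on the grey block with its far end against the orange stop, centred to about 1 mm in the last wrist image. My press on it read at most about 7 N, the grip was 15 N, and the arm is clear; the judge's verdict was not shown.

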